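Stand the rinsed chopping board up to drain and block its foot

ROBOT

A 6-joint arm with a two-finger parallel gripper is mounted at the origin on a cart in front of the work surface, level with it; the furniture and walls round the work are solid. World frame = base frame: x ahead of the robot, y to its left, z up, the work surface at z = 0. Lengths are in mm, angles in rad, forces in N, time in s.
With the tool pointing down it reaches from about 250 to 775 mm from the base axis. Payload 4 kg.
Tool frame: the origin (TCP) lies midway between the tips of the shut fingers; the grasp point (between the pads) lies 19 mm behind it; z points along the fingers, y is the direction in which the jaws open and shut (so a half turn about z gives the same grasp; the last joint's range is limited). The gripper opens to 94 mm and grips with 3 to 60 N. Pads are 16 mm wide; open, the fingers measure 119 mm over their backs; the gripper's body (75 mm by 177 mm) begins 78 mm behind the grasp point.
Start: joints at [-1.204, 0.087, 1.371, -0, 1.684, -0.103], TCP at [248.99, -490.433, 205.506] pointing down, gripper open.
Joint ranges: [-3.1, 3.1], [-0.76, 2.03], [0.27, 2.55], [-1.08, 4.22], [0.17, 2.65], [-2.57, 2.57]. Speed limits (rad/s): [2.79, 2.79, 3.14, 3.14, 3.14, 3.14].

INTERFACE

Orientations are given as a rotation vector (axis times angle).
In Python, from workcell import * gives the robot as it stands.
- The arm moves only by the tool move_arm, never from a script. Its argument "targets" is a list of rows, each a list of 7 numbers: the shift along the tool's x, y, z in units of 1 m (1.0 is 1 m), then the turn, a rotation vector about the tool's x, y, z in units of 90 degrees (1.0 is 90 degrees), then the opening, from 0 (shut) to 1 (fully open). In form: [[dx, dy, dz, wx, wy, wz, hand], ...]. A call has 1 to 10 rows; each row shifts and turns the commanded pose from where the row before left it, along the tool's axes as they then stand; what a row does not reach is not made up. A row lasts 1/8 s, in which the tool goes at most 62.5 mm and 10.7 degrees, less where a joint would pass 70% of its speed; a pose out of reach is approached as far as the arm can. A call with a number of a shift or a turn outside -1 to 1 is refused whole. A call with a gripper value outside its range is refused whole. The fingers move at their own pace and stop on an object; "force" is the grip in N (left out, the last holds). Time passes only in rows, so rows that do not move let the fingers close. It gives the time, the measured TCP pose, the force and the opening at its end, in the units of the state.
- sense(): the state, without advancing time (a new reading comes with each control period).
- camera(name): name is "side" or "top"; returns the picture (384x512x3 uint8, red, green, blue); there is no depth.
- camera_info(name): a dict with "mtx" (3x3 intrinsics, pixels), "world_to_cam" (4x4, takes a point from world to camera coordinates). Camera axes: x right, y down, z forward; pixel columns grow to the right and rows downward; lengths in mm; the calibration is good to about 2 mm. A picture is of the moment at which its call begins. camera_info takes no time and is no camera call.
- hand_in(): hands the job in, once; it reports no verdict.
The state is a dict: "clock": time; "joint_pos": joint angles; "dq": joint speeds; "effort": joint torques, N m; "tool_pos": TCP position; "orientation": TCP orientation; "contact_force": force on the tool from outside, world axes, zero at the start; "ft_torque": the same for the moment, N m; "opening": finger opening in mm.
Only numpy, scipy, OpenCV 4.12 (cv2) and the standard library are available. Lean on these libraries where they do the work, as an engineer would, in place of code of your own. Each camera call takes 0.05 s, during which the arm holds its last target.

TASK

The rinsed green chopping board lies flat across its wooden draining stand, where it cannot dry. Slide it home against the stop rail, tip it up onto its foot in the groove and ease it back, never letting it fall, so that it leans squarely on the back rest with the hand slot uppermost; then push the dark sliding foot bar up by its finger well until it holds the foot snug against the stop rail, without forcing it. Leave the board standing on its own and do not disturb the beaker, the brown bottle or the tin.

Things in the scene. Friction and masses are not known exactly. Their poses are not given: they have to be found in the camera images.
- stand: wooden draining stand, fixed; origin on the table under its middle. +x runs from its open front to the back rest, +y along the groove, +z up. In this frame: deck top at z 40 mm, its front at x -105 mm, 210 mm wide in y; its last part is the foot bar. Posts and struts reach back to x 185.
- groove (a point): inner corner of the groove, at mid-length, where its floor meets the stop rail: 24 mm above the table, 16 mm below the deck; axes as the stand's. The groove runs along y between the foot bar's edge and the stop rail; at the start its floor is 30 to 45 mm wide
- stop (a point): top front edge of the fixed stop rail, at mid-length, 50 mm above the table (10 above the deck). The rail's face looks to the stand's -x and leans back 15 degrees in one plane with the back rest; it stops a board slid along the deck, and later its foot
- rest: back rest of the stand, fixed: three cross rails, 190 mm long, with their front faces in one plane that leans back 15 degrees from vertical towards +x; origin where this plane meets the groove's floor, axes as the stand's. The top rail ends 176 mm above the table, 41 mm behind (x) the origin
- board: loose green chopping board, 240 x 170 x 12 mm, about 0.36 kg; origin in the middle of its underside. Its +x points to its foot (the end that belongs in the groove), -x to the slot end, y across, +z out of the face that is uppermost at the start and ends against the rest. Hand slot 94 x 32 mm (y, x), the bar outside it 20 mm deep
- board_center (a point): middle of the board (axes as the board's). It starts flat on the deck, +x within 0.1 rad of the stand's, its foot 12 to 38 mm short of the stop rail; its slot end juts 65 to 95 mm past the deck's front, underside 40 mm above the table, with free space beneath
- board_foot (a point): middle of the board's foot end face, half-way through its thickness (axes as the board's)
- board_grip (a point): middle of the board's slot-end face, half-way through its thickness (axes as the board's)
- beaker_1l: one-litre glass beaker, 110 mm wide, 145 mm high, loose; origin under its centre
- amber_bottle: brown glass bottle with white cap, 63 mm wide, 161 mm high, loose; origin under its centre
- salve_tin: round aluminium tin, 59 mm wide, 28 mm high, loose; origin under its centre
- foot_bar: dark wooden foot bar, flush with the deck, 89 x 190 x 15 mm (x, y, z); slides to the stand's +x only, 45 mm travel, about 2.5 N of friction, stays where left. Origin at deck level in the middle of its finger well, a through hole 40 x 64 mm (x -20 to 20). Its blocking edge is at x +47, its face reaches down to 1 mm over the groove's floor. Below the well: open, or the floor plank 16 mm down

How it is judged:
By the outcome, as a careful person would: the job done as asked, in the order asked, and still so for the second after the job is handed in, with the robot touching nothing.
It also fails if it takes over 67 s, if anything falls off the work surface, if the arm or the gripper's body presses on something with over 40 N, if the wrist force passes 120 N, or if a joint passes its speed limit or range.

## Working session

There is one attempt and no reset: what is moved stays moved. The work goes in short steps, Python scripts to look and compute and a tool call to move; the robot and the scene stay as the last step left them, time stands still between calls to the robot, and variables do not carry over. Pictures are saved under pics/ and viewed, and the job is handed in when it is done.

Besides the shell and the picture viewer there is one more tool, called as name(argument=value, ...), one argument or row to a line, values as JSON. move_arm: Moves the arm, as the interface text tells. Its arguments: {"type":"object","properties":{"targets":{"type":"array"},"force":{"type":"number"}},"required":["targets"]}

```bash
mkdir -p pics; ls
python3 - <<'E'
from workcell import *
import cv2
for n in ("side","top"):
    im=camera(n); cv2.imwrite(f"pics/{n}0.png",im[:,:,::-1]); i=camera_info(n); print(n,i)
print(sense())
E
```

```text
pics
side {'mtx': array([[377.59187105,   0.        , 258.11601385],
       [  0.        , 377.59187105, 193.92126584],
       [  0.        ,   0.        ,   1.        ]]), 'world_to_cam': array([[ 9.99283197e-01,  2.95683281e-02,  2.36390869e-02,
        -5.59627163e+02],
       [ 3.56132046e-02, -5.22513307e-01, -8.51887049e-01,
         2.70472246e+01],
       [-1.28371383e-02,  8.52118277e-01, -5.23191791e-01,
         1.44644497e+03],
       [ 0.00000000e+00,  0.00000000e+00,  0.00000000e+00,
         1.00000000e+00]])}
top {'mtx': array([[469.00875466,   0.        , 249.97146492],
       [  0.        , 469.00875466, 194.37845425],
       [  0.        ,   0.        ,   1.        ]]), 'world_to_cam': array([[ 4.99688809e-02, -9.98750612e-01,  5.70354545e-04,
        -1.64504038e+01],
       [-9.73363758e-01, -4.88266643e-02, -2.24006588e-01,
         5.70648918e+02],
       [ 2.23754565e-01,  1.06381961e-02, -9.74587463e-01,
         1.35641597e+03],
       [ 0.00000000e+00,  0.00000000e+00,  0.00000000e+00,
         1.00000000e+00]])}
{'clock': 0.1, 'joint_pos': array([-1.20412642e+00,  8.78975357e-02,  1.37209647e+00, -2.67571419e-05,
        1.68358957e+00, -1.03099169e-01]), 'dq': array([ 0.0022027 , -0.00103237, -0.00321904,  0.00084634, -0.0017271 ,
        0.00061585]), 'effort': array([ 2.59060747e-03, -3.41251838e+01, -3.03301477e+01,  7.20585301e-02,
        3.03743756e-02, -8.44311876e-05]), 'tool_pos': array([ 248.78514247, -489.96528488,  204.41560428]), 'orientation': array([-3.05341334e+00, -7.30681965e-01,  4.52067834e-04]), 'contact_force': array([-1.13553918,  0.41631757, -0.33260056]), 'ft_torque': array([0.07762023, 0.02492291, 0.02117925]), 'opening': 94.23407153001737}
```

View pics/side0.png

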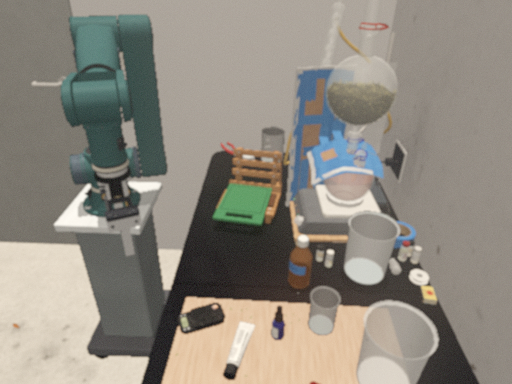

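View pics/top0.png

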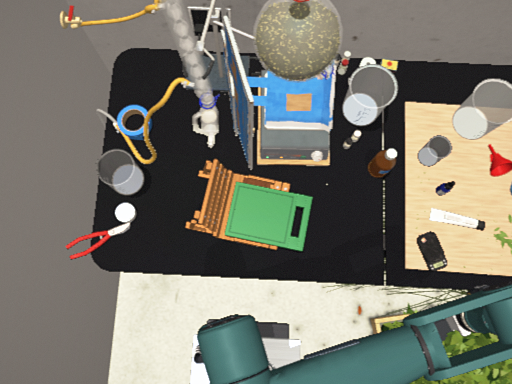

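Run:
```python
import cv2
a=cv2.imread("pics/top0.png")[145:265,170:330]; cv2.imwrite("pics/top0z.png",cv2.resize(a,None,fx=5,fy=5,interpolation=cv2.INTER_CUBIC))
a=cv2.imread("pics/side0.png")[140:240,200:300]; cv2.imwrite("pics/side0z.png",cv2.resize(a,None,fx=6,fy=6,interpolation=cv2.INTER_CUBIC))
```

```text
(no output)
```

View pics/top0z.png

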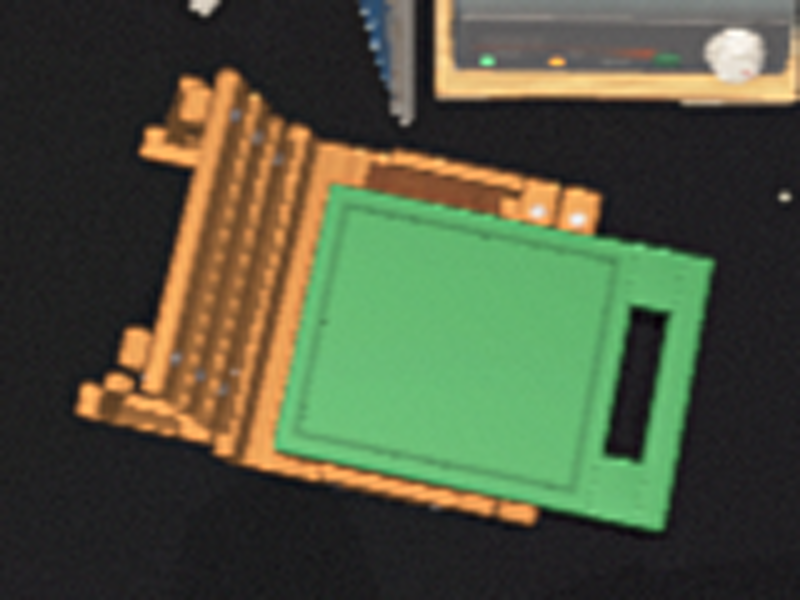

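View pics/side0z.png

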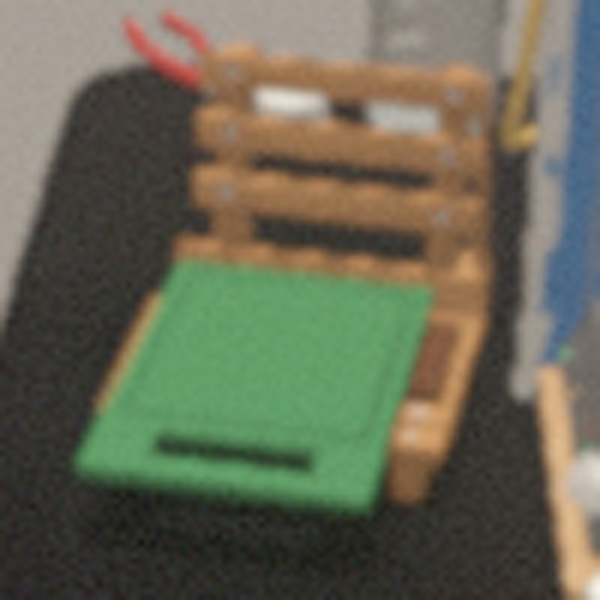

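```bash
cat > h.py <<'E'
import numpy as np, cv2
from workcell import *
def ray(n,uv,z):
    i=camera_info(n);M=i["world_to_cam"];R=M[:3,:3];t=M[:3,3]
    uv=np.atleast_2d(uv).astype(float)
    d=np.c_[uv,np.ones(len(uv))]@np.linalg.inv(i["mtx"]).T@R
    c=-R.T@t
    s=(z-c[2])/d[:,2]
    return c+d*s[:,None]
def proj(n,P):
    i=camera_info(n);M=i["world_to_cam"];P=np.atleast_2d(P)
    q=(P@M[:3,:3].T+M[:3,3])@i["mtx"].T
    return q[:,:2]/q[:,2:]
def zuv(z,ox,oy,f): # zoomed px -> full
    z=np.atleast_2d(z).astype(float); return (z+.5)/f-.5+[ox,oy]
def snap(n,name,box=None,f=1):
    im=camera(n)[:,:,::-1].copy()
    if box: im=im[box[1]:box[3],box[0]:box[2]]; im=cv2.resize(im,None,fx=f,fy=f,interpolation=cv2.INTER_CUBIC)
    cv2.imwrite("pics/"+name,im)
E
python3 - <<'E'
from h import *
for n in("top","side"):
    im=cv2.imread(f"pics/{n}0.png").astype(int)
    m=((im[:,:,1]>im[:,:,2]+35)&(im[:,:,1]>im[:,:,0]+25)).astype(np.uint8)
    box=(210,170,320,260) if n=="top" else (205,170,285,235)
    k=np.zeros_like(m);k[box[1]:box[3],box[0]:box[2]]=m[box[1]:box[3],box[0]:box[2]]
    c=max(cv2.findContours(k,cv2.RETR_EXTERNAL,cv2.CHAIN_APPROX_NONE)[0],key=cv2.contourArea)[:,0]
    w=ray(n,c,52)[:,:2].astype(np.float32)
    r=cv2.minAreaRect(w);print(n,r,cv2.boxPoints(r))
T=lambda z:zuv(z,170,145,5)
print("board",ray("top",T([(333,184),(715,260),(664,531),(277,452)]),52))
print("slot",ray("top",T([(632,307),(669,313),(641,461),(605,455)]),52))
print("toprail",ray("top",T([(228,72),(153,388)]),176))
print("deckfront",ray("top",T([(601,192),(537,510)]),40))
S=lambda z:zuv(z,200,140,6)
print("S toprail",ray("side",S([(215,50),(490,75)]),176))
print("S board",ray("side",S([(185,262),(433,288),(372,500),(78,462)]),52))
print("S deckfar corner",ray("side",S([(428,465)]),40))
print("beaker? tin",ray("top",[(125,212)],28), ray("top",[(125,180)],0),ray("top",[(372,172)],0))
E
```

```text
top ((512.0936889648438, -47.74946594238281), (238.7893829345703, 172.14337158203125), 80.93743133544922) [[ 408.29022  -152.09634 ]
 [ 578.2847   -179.21115 ]
 [ 615.89716    56.597412]
 [ 445.90265    83.71222 ]]
side ((507.6607971191406, -56.51750183105469), (242.38038635253906, 172.8075408935547), 81.184814453125) [[ 403.70554  -163.03499 ]
 [ 574.4718   -189.51735 ]
 [ 611.6161     49.999985]
 [ 440.8498     76.482346]]
board [[ 612.49117191   56.63758626   52.        ]
 [ 576.3131191  -179.17201994   52.        ]
 [ 409.43069964 -152.17498094   52.        ]
 [ 445.11947014   80.79242253   52.        ]]
slot [[ 544.47925996 -129.34177496   52.        ]
 [ 541.88542178 -151.9084997    52.        ]
 [ 450.61966677 -137.36501606   52.        ]
 [ 453.15482454 -115.70988158   52.        ]]
toprail [[643.08609834 114.53120358 176.        ]
 [459.97899052 143.63943799 176.        ]]
deckfront [[ 618.79458018 -109.18008755   40.        ]
 [ 419.56550453  -76.8438661    40.        ]]
S toprail [[463.56286309 138.3119317  176.        ]
 [640.99637836 114.68768812 176.        ]]
S board [[ 447.88889022   77.53729322   52.        ]
 [ 609.86437542   55.40823247   52.        ]
 [ 575.66444381 -178.86962473   52.        ]
 [ 408.38078526 -152.6552797    52.        ]]
S deckfar corner [[ 607.26446225 -125.90280527   40.        ]]
beaker? tin [[504.20598511 394.59073404  28.        ]] [[612.68502072 413.81275484   0.        ]] [[ 678.78731187 -374.39845007    0.        ]]
```

```bash
cat >> h.py <<'E'
from scipy.spatial.transform import Rotation as Ro
A=np.deg2rad(81.0)
XS=np.array([np.cos(A),np.sin(A),0]);YS=np.array([-np.sin(A),np.cos(A),0]);ZS=np.array([0,0,1.])
BC=np.array([511.,-48.5,0])   # board centre start
SO=np.array([535.8,10.7,0])   # stand origin est
def st(p): d=np.asarray(p)-SO; return np.array([d@XS,d@YS,d[2]])
def w(xs,ys,z): return SO+XS*xs+YS*ys+ZS*z
R0=np.c_[XS,-YS,-ZS]
def Rt(deg): return R0@Ro.from_euler('y',deg,degrees=True).as_matrix()  # +: points to +xs
def delta(Rtgt,ptgt,s=None):
    s=s or sense(); R=Ro.from_rotvec(s["orientation"]).as_matrix(); p=s["tool_pos"]
    rv=Ro.from_matrix(R.T@Rtgt).as_rotvec()/(np.pi/2)
    return np.r_[R.T@(ptgt-p)/1000,rv], Rtgt.T@(ptgt-p)/1000
np.set_printoptions(suppress=True,precision=4)
def rep():
    s=sense(); R=Ro.from_rotvec(s["orientation"]).as_matrix()
    print("t",s["clock"],"pos",s["tool_pos"],"stand",st(s["tool_pos"]),"F",s["contact_force"],"Fs",XS@s["contact_force"],YS@s["contact_force"],"op",s["opening"],"rel",Ro.from_matrix(R0.T@R).as_rotvec(degrees=True),"j",s["joint_pos"])
E
python3 - <<'E'
from h import *
print("board c",st(BC),"hotplate",st(ray("top",[(256,165)],60)[0]),st(ray("top",[(330,165)],60)[0]),"toprail",st((643,114.5,176)),st((460,143.6,176)))
p=BC-XS*142+ZS*120
print(p,delta(Rt(0),p))
# orthorectified view at z=45, stand coords, 3px/mm?
im=cv2.imread("pics/top0.png")
gx,gy=np.meshgrid(np.arange(-200,200,.625),np.arange(130,-130,-.625))
P=np.stack([SO[0]+gx*XS[0]+gy*YS[0],SO[1]+gx*XS[1]+gy*YS[1],np.full_like(gx,45)],-1).reshape(-1,3)
uv=proj("top",P).reshape(gx.shape+(2,)).astype(np.float32)
o=cv2.remap(im,uv[...,0],uv[...,1],cv2.INTER_CUBIC)
for k in range(-200,200,50): cv2.line(o,(int((k+200)/.625),0),(int((k+200)/.625),8),(255,255,255),1)
cv2.imwrite("pics/ortho0.png",o)
E
```

```text
board c [-62.3507  15.2338   0.    ] hotplate [   8.0132 -130.2051   60.    ] [-215.4106 -177.1816   60.    ] toprail [119.2918 -89.6423 176.    ] [119.406   95.6569 176.    ]
[ 488.7863 -188.7517  120.    ] (array([ 0.3503, -0.1598,  0.0848, -0.0011, -0.0007, -0.6009]), array([0.335 , 0.1899, 0.0844]))
```

View pics/ortho0.png

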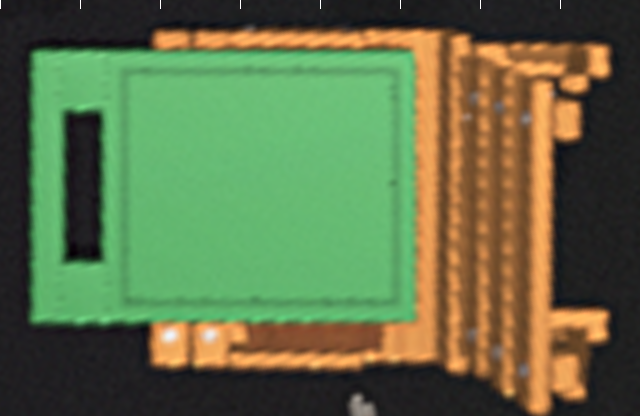

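move_arm(
  targets=[
    [0, 0, 0, 0, 0, -0.1, 1],
    [0, 0, 0, 0, 0, -0.1, 1],
    [0, 0, 0, 0, 0, -0.1, 1],
    [0, 0, 0, 0, 0, -0.1, 1],
    [0, 0, 0, 0, 0, -0.1, 1],
    [0, 0, 0, 0, 0, -0.1, 1],
  ],
)

```text
clock: 0.85
tool_pos: [248.9, -490.1, 204.8]
orientation: [-2.384, -2.044, -0.001]
contact_force: [0.4, 0.2, 0.7]
opening: 93.9
```

move_arm(
  targets=[
    [0.04, 0.024, 0, 0, 0, 0, 1],
    [0.04, 0.024, 0, 0, 0, 0, 1],
    [0.04, 0.024, 0.01, 0, 0, 0, 1],
    [0.04, 0.024, 0.02, 0, 0, 0, 1],
    [0.04, 0.024, 0.02, 0, 0, 0, 1],
    [0.04, 0.024, 0.02, 0, 0, 0, 1],
    [0.04, 0.024, 0.014, 0, 0, 0, 1],
    [0.055, 0.022, 0, 0, 0, 0, 1],
    [0, 0, 0, 0, 0, 0, 1],
  ],
)

```text
clock: 1.98
tool_pos: [490.5, -186.1, 120.6]
orientation: [-2.383, -2.045, -0.0]
contact_force: [-0.0, -0.7, -0.7]
opening: 94.3
```

Run:
```python
from h import *
rep(); p=BC-XS*136+ZS*33
print(delta(Rt(0),p))
snap("top","t1.png",(170,120,330,260),4)
```

```text
t 1.975 pos [ 490.5346 -186.0812  120.5756] stand [-201.4395   13.9248  120.5756] F [-0.0229 -0.7266 -0.6604] Fs -0.72121052364038 -0.09108167443915255 op 94.25392661784674 rel [ 0.078   0.0818 -0.2709] j [-0.4713  0.0647  1.564   0.0009  1.5146 -0.319 ]
(array([ 0.003 , -0.0012,  0.0876, -0.0009, -0.0009,  0.003 ]), array([ 0.0031, -0.0013,  0.0876]))
```

View pics/t1.png

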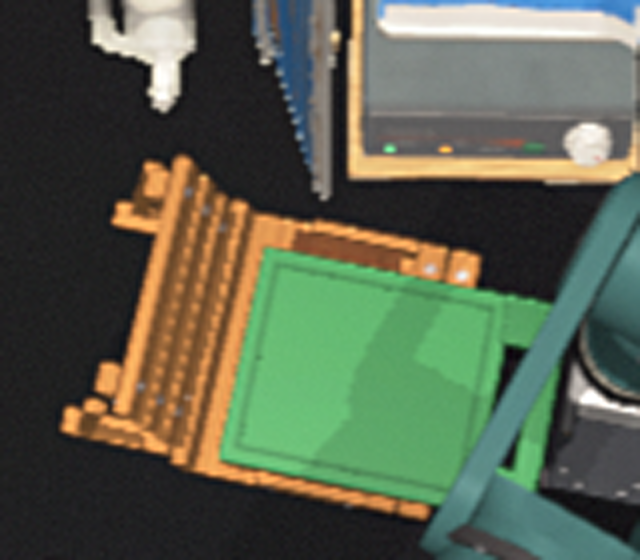

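move_arm(
  targets=[
    [0, 0, 0.03, 0, 0, 0.003, 1],
    [0, 0, 0.03, 0, 0, 0, 1],
    [0, 0, 0.02, 0, 0, 0, 1],
    [0, 0, 0.008, 0, 0, 0, 1],
    [0.005, 0, 0, 0, 0, 0, 1],
    [0.004, 0, 0, 0, 0, 0, 1],
    [0.004, 0, 0, 0, 0, 0, 1],
    [0.004, 0, 0, 0, 0, 0, 1],
  ],
)

```text
clock: 3.02
tool_pos: [492.6, -173.7, 34.5]
orientation: [2.392, 2.032, -0.002]
contact_force: [-1.5, -2.8, 1.7]
opening: 94.0
```

Run:
```python
from h import *
rep()
```

```text
t 3.025 pos [ 492.567  -173.6528   34.4943] stand [-188.8462   13.8616   34.4943] F [-1.4594 -2.8161  1.7261] Fs -3.009748738006383 1.0008847941511732 op 94.0153772293376 rel [-0.0706 -0.1575  0.3085] j [-0.446   0.1237  1.6793 -0.0024  1.3366 -0.283 ]
```

move_arm(
  targets=[
    [0.004, 0, 0, 0, 0, 0, 1],
    [0.004, 0, 0, 0, 0, 0, 1],
    [0.003, 0, 0, 0, 0, 0, 1],
  ],
)

```text
clock: 3.4
tool_pos: [494.6, -162.5, 34.2]
orientation: [2.394, 2.031, 0.0]
contact_force: [-0.8, -4.4, 4.2]
opening: 93.8
```

move_arm(
  targets=[
    [0.002, 0, 0, 0, 0, 0, 1],
  ],
)

```text
clock: 3.52
tool_pos: [494.8, -160.2, 33.9]
orientation: [2.394, 2.032, 0.0]
contact_force: [-1.4, -3.3, 2.2]
opening: 94.0
```

move_arm(
  targets=[
    [0.002, 0, 0, 0, 0, 0, 1],
  ],
)

```text
clock: 3.65
tool_pos: [494.9, -158.2, 33.7]
orientation: [2.395, 2.032, 0.0]
contact_force: [-0.3, -3.9, 3.6]
opening: 93.9
```

move_arm(
  targets=[
    [0.002, 0, 0, 0, 0, 0, 1],
  ],
)

```text
clock: 3.78
tool_pos: [495.1, -156.4, 33.6]
orientation: [2.395, 2.032, -0.001]
contact_force: [-0.4, -6.7, 2.7]
opening: 94.0
```

Run:
```python
from h import *
rep()
```

```text
t 3.775 pos [ 495.0873 -156.3752   33.5748] stand [-171.3871   14.0751   33.5748] F [-0.3999 -6.7034  2.7298] Fs -6.683430897614139 -0.6536990376372485 op 93.98163879271755 rel [-0.0173 -0.0507  0.3559] j [-0.4146  0.119   1.6866 -0.0008  1.3355 -0.2512]
```

move_arm(
  targets=[
    [0.002, 0, 0, 0, 0, 0, 1],
  ],
)

```text
clock: 3.9
tool_pos: [495.1, -156.3, 33.6]
orientation: [2.392, 2.031, -0.006]
contact_force: [-1.6, -11.9, 2.5]
opening: 93.9
```

move_arm(
  targets=[
    [0.002, 0, 0, 0, 0, 0, 1],
  ],
)

```text
clock: 4.03
tool_pos: [495.1, -156.3, 33.7]
orientation: [2.391, 2.029, -0.01]
contact_force: [-2.7, -15.8, 2.1]
opening: 94.1
```

Run:
```python
from h import *
rep()
```

```text
t 4.025 pos [ 495.1077 -156.3115   33.6665] stand [-171.321    14.0649   33.6665] F [ -2.7447 -15.7925   2.0908] Fs -16.02743278130301 0.24037819015066653 op 94.11145059416395 rel [-0.0171 -0.5192  0.3603] j [-0.4091  0.118   1.6875 -0.009   1.3335 -0.2437]
```

move_arm(
  targets=[
    [-0.02, 0, 0, 0, 0, 0, 1],
    [-0.02, 0, 0, 0, 0, 0, 1],
    [0, 0, -0.04, 0, 0, 0, 0.8],
    [0, 0, -0.04, 0, 0.1, 0, 0.7],
    [0, -0.03, 0, 0, 0.1, 0, 0.65],
    [0, -0.03, 0, 0, 0.1, 0, 0.65],
    [0, 0, 0, 0, 0.0333, 0, 0.65],
    [0, 0, 0, 0, 0, 0, 0.65],
  ],
)

```text
clock: 5.03
tool_pos: [430.0, -182.4, 112.6]
orientation: [-2.096, -1.775, -0.562]
contact_force: [0.6, -0.4, -0.2]
opening: 61.7
```

Run:
```python
from h import *
rep()
R=Rt(30); z=R[:,2]
g=w(-120.5,81.2,32.1)
print(delta(R,g-60*z)); print(delta(R,g))
snap("top","t2.png",(170,120,330,260),4)
snap("side","s2.png",(190,110,310,230),5)
```

```text
t 5.025 pos [ 429.9848 -182.4298  112.575 ] stand [-207.3052   74.3003  112.575 ] F [ 0.5847 -0.3707 -0.2142] Fs -0.27465829818360177 -0.6355314795263766 op 61.7203541361539 rel [-0.0637 30.0745  0.4754] j [-0.831   0.1276  1.6093  0.4103  1.7344 -0.6659]
(array([ 0.0348, -0.0073,  0.0531,  0.002 , -0.0008, -0.0049]), array([ 0.0349, -0.0069,  0.0531]))
(array([ 0.0347, -0.0075,  0.1131,  0.002 , -0.0008, -0.0049]), array([ 0.0349, -0.0069,  0.1131]))
```

View pics/t2.png

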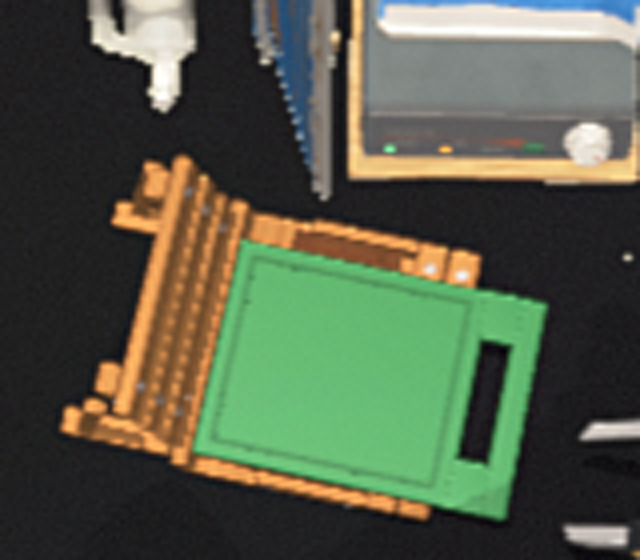

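View pics/s2.png

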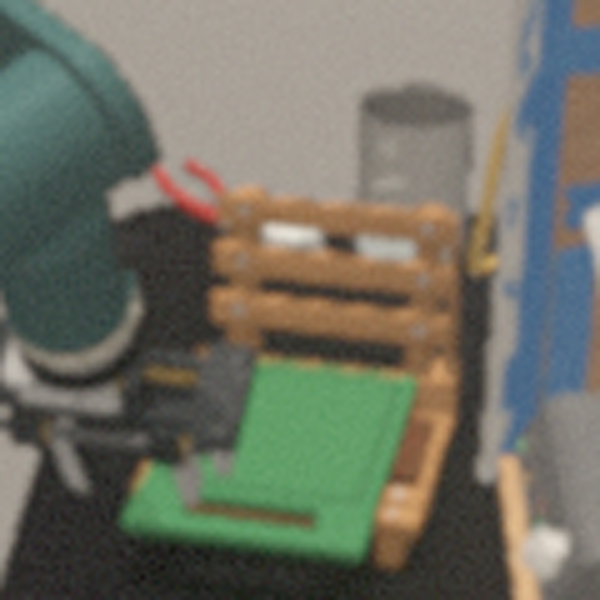

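Run:
```python
from h import *
T=lambda z:zuv(z,170,120,4)
for n,q in (("board",[(245,240),(548,305),(505,521),(192,452)]),("slot",[(482,340),(512,345),(488,463),(460,458)])):
    print(n,[st(p).round(1) for p in ray("top",T(q),52)])
print([st(p).round(1) for p in ray("side",zuv([(190,500),(317,513),(317,527),(190,515)],190,110,5),52)])
```

```text
board [array([ 74.6, -70.7,  52. ]), array([-162.9,  -68.2,   52. ]), array([-161.1,  100.6,   52. ]), array([78.3, 98.1, 52. ])]
slot [array([-118.7,  -31. ,   52. ]), array([-141.7,  -31.9,   52. ]), array([-140.7,   60.6,   52. ]), array([-119.4,   61.2,   52. ])]
[array([-129. ,   61.3,   52. ]), array([-125.2,  -28.6,   52. ]), array([-141.9,  -32. ,   52. ]), array([-146.9,   56.7,   52. ])]
```

move_arm(
  targets=[
    [0.02, -0.004, 0.02, 0.002, -0.001, -0.005, 0.65],
    [0.015, -0.003, 0.025, 0, 0, 0, 0.65],
    [0, 0, 0.008, 0, 0, 0, 0.65],
    [0, 0, 0, 0, 0, 0, 0.65],
  ],
)

```text
clock: 5.62
tool_pos: [432.4, -124.2, 85.0]
orientation: [-2.087, -1.79, -0.558]
contact_force: [0.5, -0.7, -0.1]
opening: 61.0
```

Run:
```python
from h import *
rep()
R=Rt(30); z=R[:,2]
g=w(-120.5,81.2,32.1)
print(delta(R,g))
s=sense();R=Ro.from_rotvec(s["orientation"]).as_matrix()
for dz in(0,60): 
  for yy in (-31,31): print(proj("top",s["tool_pos"]+R@[0,yy,dz]).round(1))
snap("top","t3.png",(210,190,330,280),6)
```

```text
t 5.625 pos [ 432.3736 -124.1705   84.9943] stand [-149.3895   81.0547   84.9943] F [ 0.511  -0.7084 -0.1077] Fs -0.6197255762518449 -0.6155085488367082 op 60.95124221021344 rel [-0.0109 29.8711 -0.2544] j [-0.7447  0.0783  1.7208  0.428   1.6444 -0.6262]
(array([-0.0013, -0.0001,  0.0603, -0.0006,  0.0014,  0.0027]), array([-0.0014, -0.0001,  0.0603]))
[[292.3 251.7]]
[[296.2 230.9]]
[[281.  251.5]]
[[284.8 231.5]]
```

View pics/t3.png

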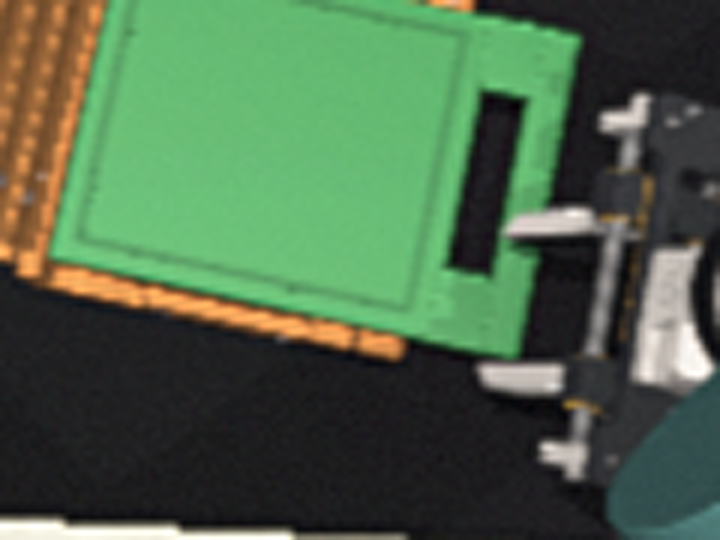

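move_arm(
  targets=[
    [-0.001, 0, 0.02, 0, 0.001, 0.003, 0.65],
    [0, 0, 0.02, 0, 0, 0, 0.65],
    [0, 0, 0.012, 0, 0, 0, 0.65],
    [0, 0, 0.008, 0, 0, 0, 0.65],
    [0, 0, 0, 0, 0, 0, 0.65],
  ],
)

```text
clock: 6.3
tool_pos: [438.0, -98.1, 33.2]
orientation: [-2.095, -1.784, -0.56]
contact_force: [0.4, -4.2, 0.6]
opening: 61.0
```

Run:
```python
from h import *
rep()
print(delta(Rt(30),w(-120.5,81.2,32.1)))
snap("top","t4.png",(210,190,330,280),6)
snap("side","s4.png",(190,110,310,230),5)
```

```text
t 6.3 pos [438.0167 -98.0509  33.1529] stand [-122.7087   79.5671   33.1529] F [ 0.3516 -4.2214  0.5805] Fs -4.114379598394896 -1.0076231977007972 op 61.03396927185218 rel [-0.1749 29.8012  0.1698] j [-0.6985  0.1104  1.8     0.4427  1.5202 -0.6265]
(array([ 0.0014, -0.0016,  0.002 ,  0.0023,  0.0022, -0.0013]), array([ 0.0014, -0.0016,  0.002 ]))
```

View pics/t4.png

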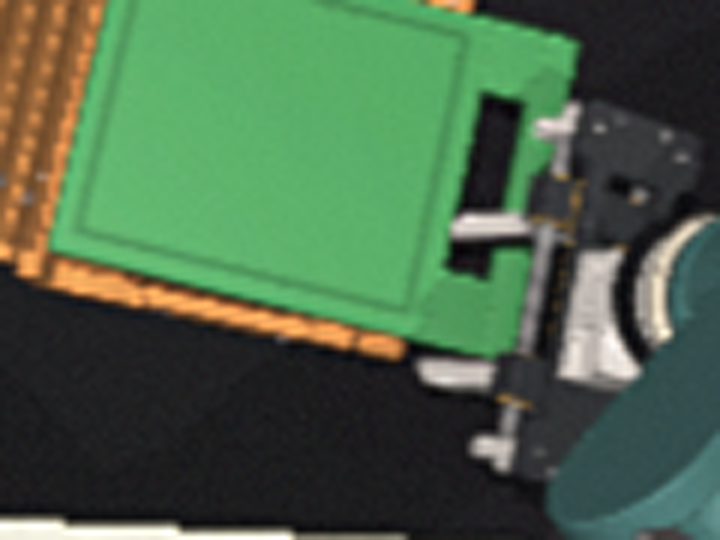

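View pics/s4.png

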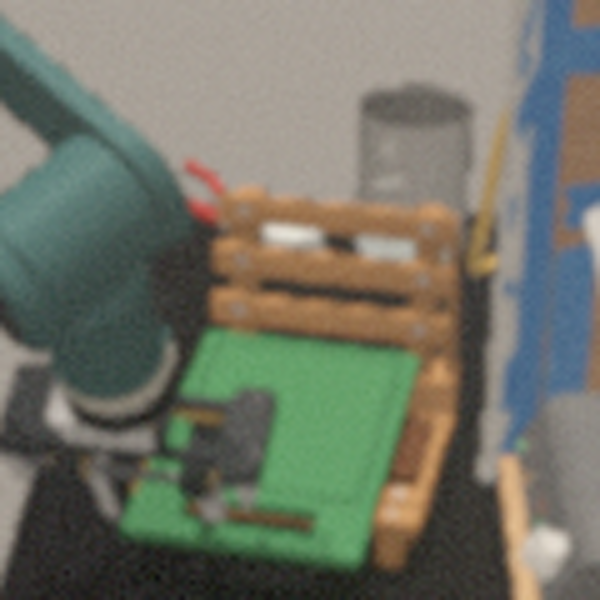

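move_arm(
  targets=[
    [-0.003, 0, 0, 0, 0, 0, 0.65],
    [0, 0, 0, 0, 0, 0, 0.65],
  ],
)

```text
clock: 6.65
tool_pos: [437.2, -98.0, 32.0]
orientation: [-2.09, -1.782, -0.563]
contact_force: [3.4, 1.3, 5.6]
opening: 61.1
```

Run:
```python
from h import *
rep()
```

```text
t 6.65 pos [437.1887 -98.0199  32.0024] stand [-122.8075   80.3897   32.0024] F [3.4105 1.2851 5.5714] Fs 1.8027891135893221 -3.167497677280385 op 61.0905044108849 rel [-0.0842 30.1188  0.0931] j [-0.7018  0.1143  1.8005  0.4452  1.5224 -0.6323]
```

move_arm(
  targets=[
    [0.002, 0, 0, 0, -0.055, 0, 0.65],
    [0, 0, 0, 0, -0.055, 0, 0.65],
    [0, 0, 0, 0, 0, 0, 0.65],
  ],
)

```text
clock: 7.02
tool_pos: [436.1, -97.9, 31.9]
orientation: [-2.199, -1.878, -0.383]
contact_force: [1.3, -5.4, -0.7]
opening: 61.0
```

Run:
```python
from h import *
rep()
```

```text
t 7.025 pos [436.1096 -97.8933  31.8517] stand [-122.8513   81.4754   31.8517] F [ 1.3309 -5.3802 -0.7047] Fs -5.105777340511965 -2.156147631150852 op 61.037570620403066 rel [ 0.0329 19.795   0.0117] j [-0.5965  0.0365  1.8245  0.3141  1.4396 -0.5056]
```

move_arm(
  targets=[
    [-0.003, 0, 0, 0, 0, 0, 0.65],
    [0, 0, 0, 0, 0, 0, 0.65],
  ],
)

```text
clock: 7.28
tool_pos: [435.2, -98.6, 30.6]
orientation: [-2.195, -1.87, -0.389]
contact_force: [0.9, 1.3, 2.3]
opening: 61.0
```

Run:
```python
from h import *
rep(); print(sense()["ft_torque"])
```

```text
t 7.275 pos [435.2327 -98.5985  30.5737] stand [-123.6851   82.2311   30.5737] F [0.8836 1.2991 2.2837] Fs 1.4213598298337324 -0.6694738276132268 op 60.99652526566345 rel [ 0.186  20.2819  0.127 ] j [-0.6035  0.0418  1.8241  0.3194  1.4432 -0.512 ]
[ 0.2579 -0.1317  0.0756]
```

move_arm(
  targets=[
    [0, 0.0015, 0, 0, 0, 0, 0.5],
    [0, 0, 0, 0, 0, 0, 0.44],
    [0, 0, 0, 0, 0, 0, 0.3],
    [0, 0, 0, 0, 0, 0, 0.3],
    [0, 0, 0, 0, 0, 0, 0.3],
  ],
  force=15,
)

```text
clock: 7.9
tool_pos: [435.3, -99.3, 30.6]
orientation: [-2.194, -1.872, -0.383]
contact_force: [-4.1, -0.1, 4.9]
opening: 38.0
```

Run:
```python
from h import *
rep(); print(sense()["ft_torque"])
```

```text
t 7.9 pos [435.2746 -99.3092  30.6495] stand [-124.3804   82.0785   30.6495] F [-4.1005 -0.1226  4.9169] Fs -0.7625180968488532 4.030804310845336 op 38.02103321040101 rel [ 0.3622 20.1237  0.0766] j [-0.6019  0.0438  1.8211  0.3157  1.445  -0.51  ]
[0.138  0.8845 0.4213]
```

move_arm(
  targets=[
    [0, 0, 0, 0, 0, 0, 0.65],
    [0, 0, 0, 0, 0, 0, 0.65],
    [0, 0, -0.02, 0, 0, 0, 0.65],
    [0, 0, -0.03, 0, 0, 0, 0.65],
    [0, 0, -0.03, 0, 0, 0, 0.65],
    [0, 0, -0.03, 0, 0, 0, 0.65],
    [0, 0, -0.03, 0, 0, 0, 0.65],
  ],
)

```text
clock: 8.78
tool_pos: [429.8, -147.7, 162.1]
orientation: [-2.198, -1.872, -0.387]
contact_force: [-0.1, 0.1, -2.8]
opening: 61.0
```

```bash
cat >> h.py <<'E'
def Rp(eps): # tool pointing eps deg below horizontal toward +xs, jaw in xz plane (eps>90: back)
    return Rt(90-eps)@Ro.from_euler('z',90,degrees=True).as_matrix()
def stv(x,z): return XS*x+ZS*z
def tcp(E,eps,op,depth,low=0,y=15.2):
    e=np.deg2rad(eps); t=np.array([np.cos(e),-np.sin(e)]); j=np.array([np.sin(e),np.cos(e)])
    q=np.asarray(E)+depth*t+(op/2-low)*j
    return w(q[0],y,q[1])
E
python3 - <<'E'
from h import *
rep()
R=Rp(38)
g=tcp((-163.5,40),38,50,25,4); pre=g-80*R[:,2]
print(st(g),st(pre)); print(delta(R,pre)); print(delta(R,g))
snap("top","t5.png",(170,120,330,260),4)
E
```

```text
t 8.775 pos [ 429.8156 -147.7492  162.1024] stand [-173.078    79.8927  162.1024] F [-0.0576  0.0761 -2.8194] Fs 0.066121761367404 0.06878140708729573 op 60.99621143981462 rel [ 0.103  20.0791  0.1662] j [-0.6909 -0.024   1.6136  0.3033  1.7296 -0.5094]
[-130.8708   15.2      41.1567] [-193.9117   15.2      90.4096]
(array([-0.044 ,  0.0649,  0.0601,  0.2776,  0.2779,  0.9695]), array([0.0647, 0.0693, 0.0277]))
(array([-0.0017,  0.0649,  0.128 ,  0.2776,  0.2779,  0.9695]), array([0.0647, 0.0693, 0.1077]))
```

View pics/t5.png

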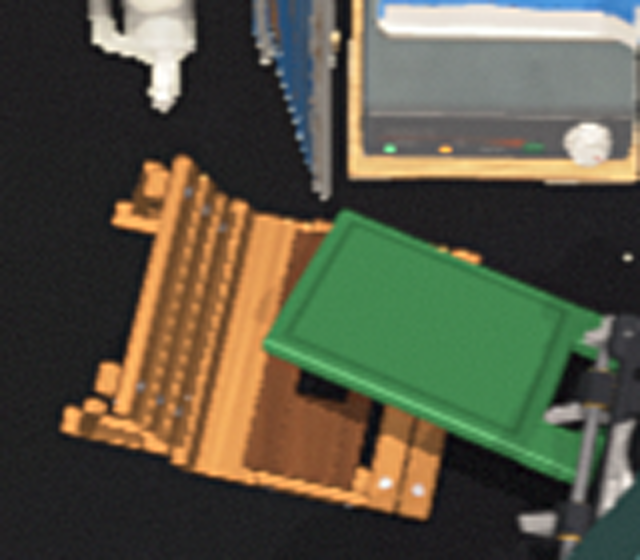

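Run:
```python
from h import *
snap("side","s5.png",(190,110,310,230),5); snap("top","t5b.png",(220,165,340,265),6)
rep()
```

```text
t 8.925 pos [ 430.7912 -148.3352  162.744 ] stand [-173.5042   78.8374  162.744 ] F [-0.0392  0.2828 -3.8095] Fs 0.27317267509581794 0.08294475435888979 op 61.096526659615016 rel [-0.0972 19.9848  0.1693] j [-0.6908 -0.0249  1.6127  0.3036  1.7274 -0.5093]
```

View pics/s5.png

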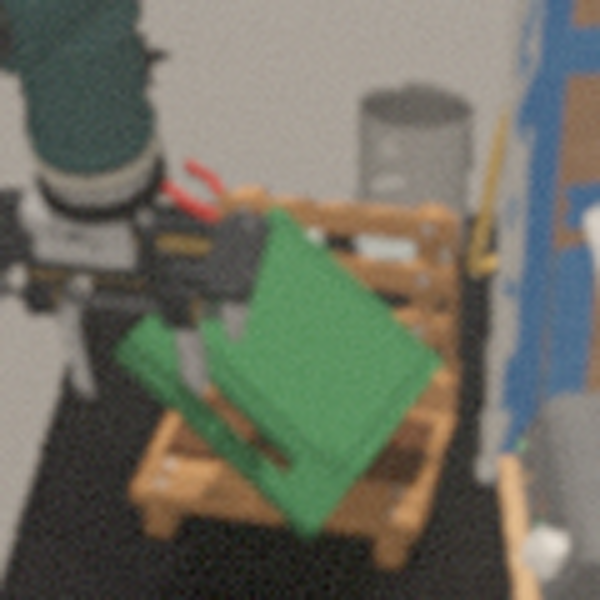

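View pics/t5b.png

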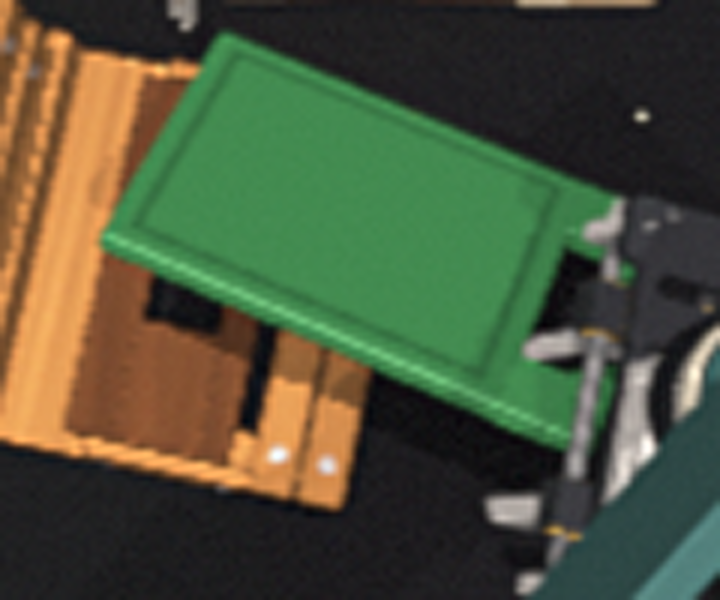

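move_arm(
  targets=[
    [0, 0, 0.015, 0, 0, 0, 0.65],
    [0, 0, 0.02, 0, 0, 0, 0.65],
    [0, 0, 0.015, 0, 0, 0, 0.65],
    [0, 0, 0, 0, 0, 0, 0.65],
  ],
)

```text
clock: 9.43
tool_pos: [431.1, -128.6, 112.7]
orientation: [-2.194, -1.87, -0.385]
contact_force: [-0.3, 0.1, -2.8]
opening: 61.0
```

Run:
```python
from h import *
rep()
snap("side","s6.png",(190,110,310,230),5); snap("top","t6.png",(220,165,340,265),6)
```

```text
t 9.425 pos [ 431.1346 -128.5733  112.7347] stand [-153.9319   81.5896  112.7347] F [-0.2625  0.1347 -2.8208] Fs 0.09196673384057011 0.28030893554012404 op 61.01262929096872 rel [ 0.3546 20.2419  0.1103] j [-0.6583 -0.0097  1.7007  0.3059  1.6284 -0.5089]
```

View pics/s6.png

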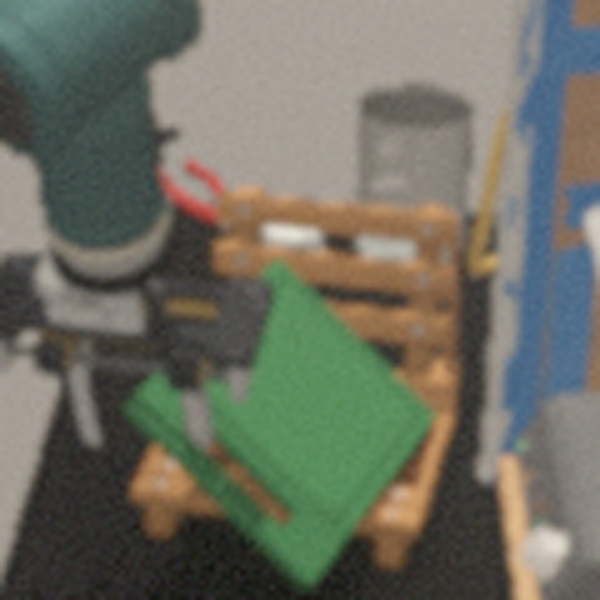

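View pics/t6.png

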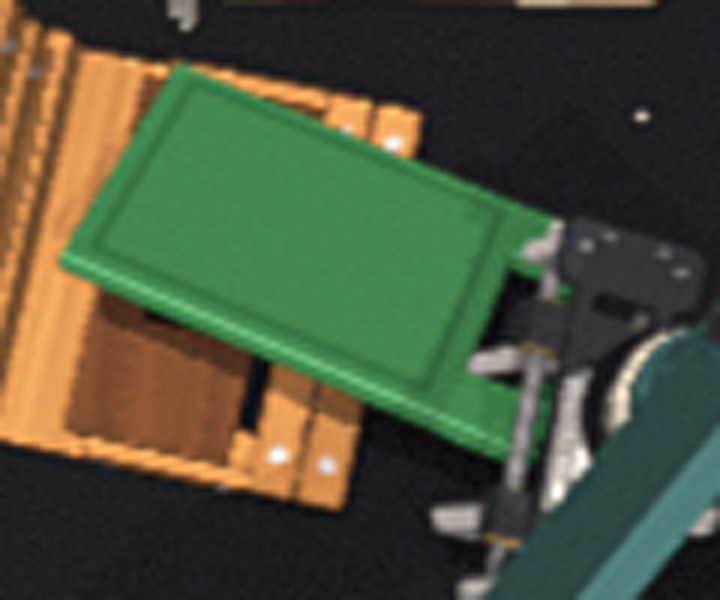

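move_arm(
  targets=[
    [0, 0, 0.012, 0, 0, 0, 0.65],
    [0, 0, 0.012, 0, 0, 0, 0.65],
    [0, 0, 0.01, 0, 0, 0, 0.65],
    [0, 0, 0, 0, 0, 0, 0.65],
  ],
)

```text
clock: 10.02
tool_pos: [434.1, -118.0, 82.7]
orientation: [-2.196, -1.872, -0.388]
contact_force: [0.1, -0.4, -2.3]
opening: 61.1
```

Run:
```python
from h import *
rep()
snap("side","s7.png",(190,110,310,230),5); snap("top","t7.png",(220,165,340,265),6)
```

```text
t 10.025 pos [ 434.1455 -118.0123   82.6687] stand [-143.0299   80.2679   82.6687] F [ 0.0875 -0.4135 -2.3292] Fs -0.394740174270184 -0.15112561006705522 op 61.06089192076719 rel [ 0.1241 20.1735  0.1108] j [-0.6375  0.0052  1.7482  0.31    1.5586 -0.5089]
```

View pics/s7.png

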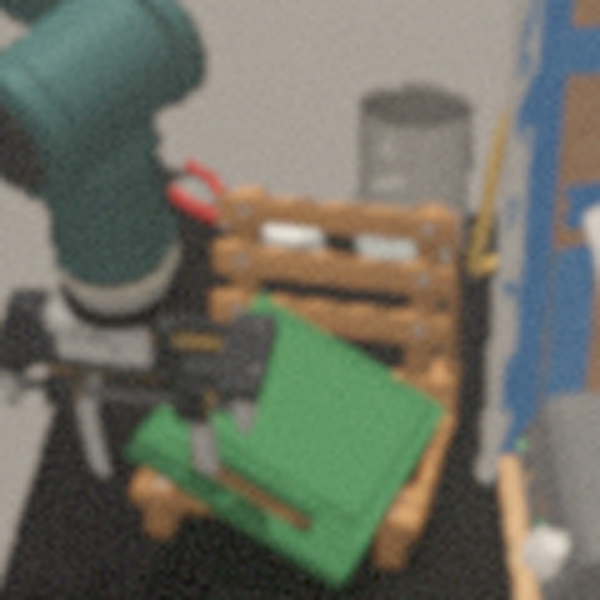

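View pics/t7.png

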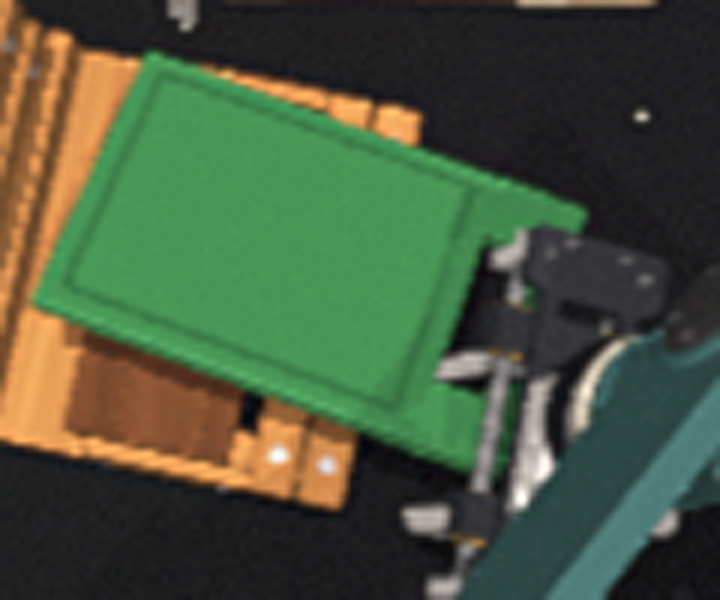

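move_arm(
  targets=[
    [0, 0, 0.01, 0, 0, 0, 0.65],
    [0, 0, 0.01, 0, 0, 0, 0.65],
    [0, 0, 0.01, 0, 0, 0, 0.65],
    [0, 0, 0, 0, 0, 0, 0.65],
  ],
)

```text
clock: 10.62
tool_pos: [435.5, -107.7, 54.3]
orientation: [-2.196, -1.872, -0.388]
contact_force: [0.2, -0.6, -1.4]
opening: 61.3
```

Run:
```python
from h import *
rep()
snap("side","s8.png",(190,110,310,230),5); snap("top","t8.png",(220,165,340,265),6)
```

```text
t 10.625 pos [ 435.4887 -107.6517   54.2758] stand [-132.5868   80.562    54.2758] F [ 0.224  -0.5619 -1.3773] Fs -0.5199159611945274 -0.3090958796021206 op 61.27579259498418 rel [ 0.1638 20.1843  0.1122] j [-0.618   0.0246  1.7894  0.3139  1.4958 -0.5092]
```

View pics/s8.png

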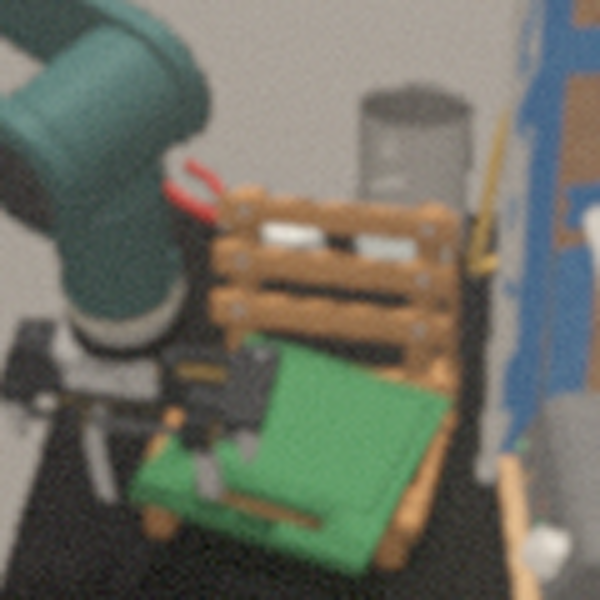

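View pics/t8.png

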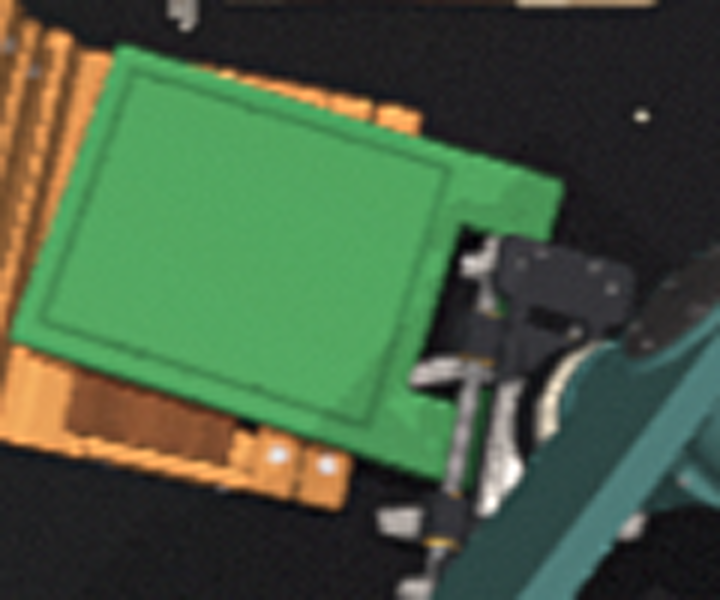

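move_arm(
  targets=[
    [0, 0, 0.008, 0, 0, 0, 0.65],
    [0, 0, 0.008, 0, 0, 0, 0.65],
    [-0.002, 0, 0.005, 0, 0, 0, 0.65],
    [0, 0, 0, 0, 0, 0, 0.65],
  ],
)

```text
clock: 11.22
tool_pos: [436.6, -103.0, 34.4]
orientation: [-2.197, -1.872, -0.388]
contact_force: [0.5, -0.2, -1.8]
opening: 61.1
```

Run:
```python
from h import *
rep()
snap("side","s9.png",(190,110,310,230),5); snap("top","t9.png",(220,165,340,265),6)
```

```text
t 11.225 pos [ 436.6484 -103.046    34.4493] stand [-127.8563   80.1371   34.4493] F [ 0.548  -0.2313 -1.8013] Fs -0.14277556622306345 -0.5774334383238307 op 61.104313653170145 rel [ 0.1008 20.1337  0.1243] j [-0.6084  0.0426  1.814   0.3167  1.451  -0.5136]
```

View pics/s9.png

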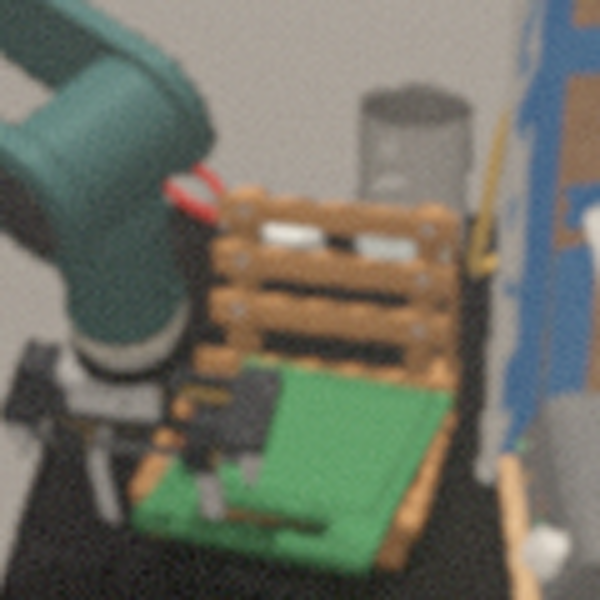

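View pics/t9.png

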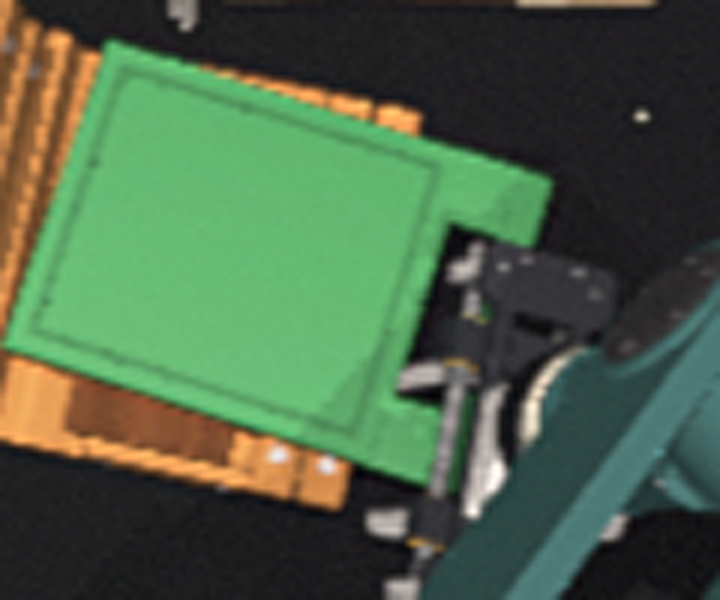

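move_arm(
  targets=[
    [0, 0, 0, 0, 0, 0, 0.5],
    [0, 0, 0, 0, 0, 0, 0.45],
    [0, 0, 0, 0, 0, 0, 0.4],
    [0, 0, 0, 0, 0, 0, 0.35],
    [0, 0, 0, 0, 0, 0, 0.3],
    [0, 0, 0, 0, 0, 0, 0.3],
  ],
  force=15,
)

```text
clock: 12.08
tool_pos: [437.0, -103.6, 35.1]
orientation: [-2.198, -1.873, -0.388]
contact_force: [-1.5, -1.5, -0.3]
opening: 39.4
```

Run:
```python
from h import *
rep()
snap("top","t10.png",(210,165,330,265),6)
```

```text
t 12.075 pos [ 436.9503 -103.5865   35.0813] stand [-128.343    79.7543   35.0813] F [-1.5155 -1.4515 -0.3451] Fs -1.6707044074552837 1.2698151268033007 op 39.435441323755924 rel [ 0.0354 20.0715  0.1243] j [-0.6086  0.0418  1.8131  0.3162  1.4511 -0.5135]
```

View pics/t10.png

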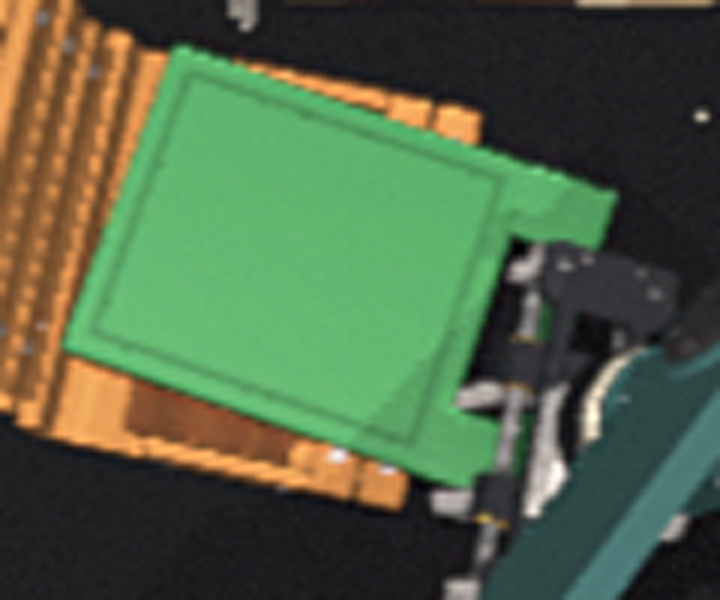

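move_arm(
  targets=[
    [-0.005, 0, 0.002, 0, 0, 0, 0.3],
    [-0.005, 0, 0.001, 0, 0, 0, 0.3],
    [0, 0, 0, 0, 0, 0, 0.3],
    [0, 0, 0, 0, 0, 0, 0.3],
  ],
  force=35,
)

```text
clock: 12.62
tool_pos: [437.0, -110.9, 30.1]
orientation: [-2.196, -1.875, -0.394]
contact_force: [1.7, 4.1, 5.3]
opening: 38.8
```

Run:
```python
from h import *
rep()
snap("top","t11.png",(210,165,330,265),6)
```

```text
t 12.625 pos [ 437.0121 -110.9058   30.0707] stand [-135.5625   78.5483   30.0707] F [1.7059 4.15   5.3086] Fs 4.365731689342306 -1.0357081830502572 op 38.79336172744687 rel [-0.1338 20.2367  0.0144] j [-0.6239  0.0546  1.8116  0.3178  1.4442 -0.5339]
```

View pics/t11.png

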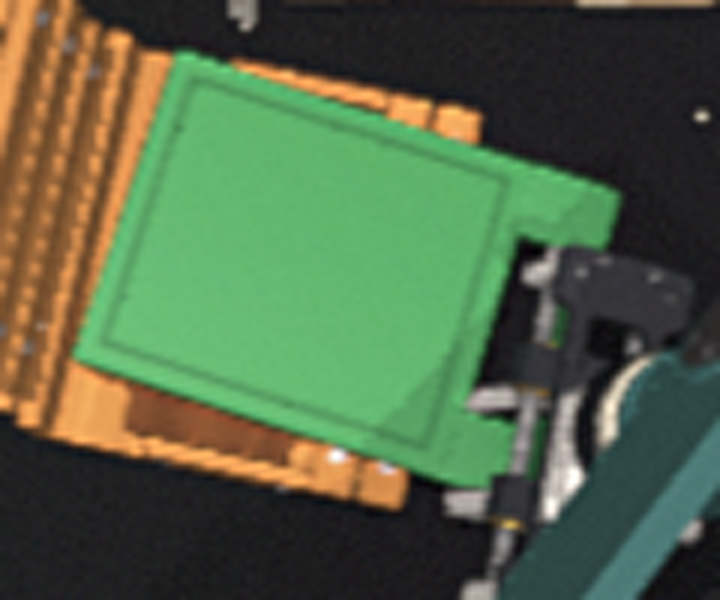

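move_arm(
  targets=[
    [0.002, 0, 0, 0, 0, 0, 0.3],
    [0, 0, 0, 0, 0, 0, 0.3],
    [0, 0, 0, 0, 0, 0, 0.3],
  ],
  force=60,
)

```text
clock: 13.05
tool_pos: [436.9, -110.7, 30.4]
orientation: [-2.2, -1.875, -0.39]
contact_force: [0.2, 0.5, 4.7]
opening: 38.3
```

Run:
```python
from h import *
rep()
snap("top","t12.png",(210,165,330,265),6)
```

```text
t 13.05 pos [ 436.9197 -110.7148   30.4368] stand [-135.3883   78.6695   30.4368] F [0.1779 0.4674 4.7201] Fs 0.48952658673787997 -0.10262295862675928 op 38.33269185915792 rel [-0.1197 20.0216  0.1171] j [-0.6213  0.0523  1.8122  0.3149  1.4431 -0.5288]
```

View pics/t12.png

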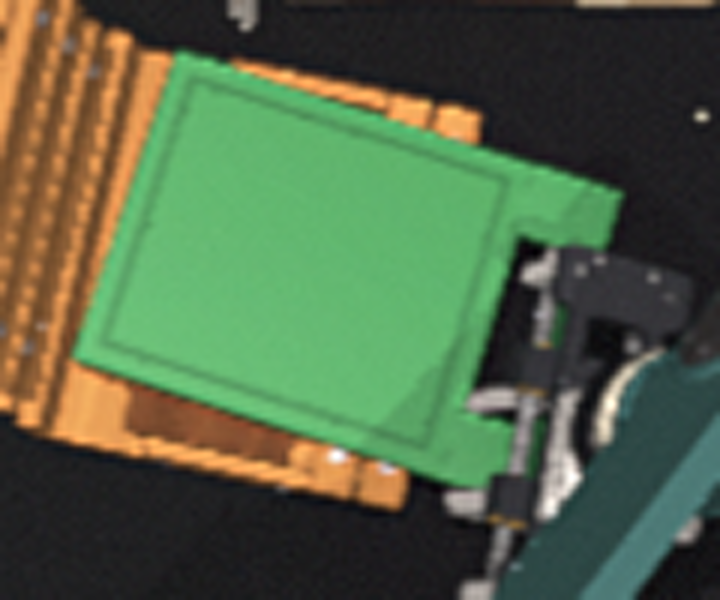

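move_arm(
  targets=[
    [0, 0, 0, 0.0125, 0, -0.034, 0.3],
    [0, 0, 0, 0.0125, 0, -0.034, 0.3],
    [0.003, 0, 0, 0, 0, 0, 0.3],
    [0.003, 0, -0.001, 0, 0, 0, 0.3],
    [0.002, 0, -0.001, 0, 0, 0, 0.3],
    [0, 0, 0, 0, 0, 0, 0.3],
  ],
  force=30,
)

```text
clock: 13.85
tool_pos: [434.3, -103.9, 32.5]
orientation: [-2.081, -1.984, -0.36]
contact_force: [-2.0, -5.3, -2.3]
opening: 38.3
```

Run:
```python
from h import *
rep()
snap("top","t13.png",(210,165,330,265),6)
```

```text
t 13.85 pos [ 434.2558 -103.9192   32.5391] stand [-129.093    82.3636   32.5391] F [-2.0054 -5.2684 -2.3289] Fs -5.517210957102734 1.1565434792415243 op 38.28844311935692 rel [ 1.4329 19.8929 -6.2061] j [-0.5955  0.0693  1.7891  0.2934  1.479  -0.6038]
```

View pics/t13.png

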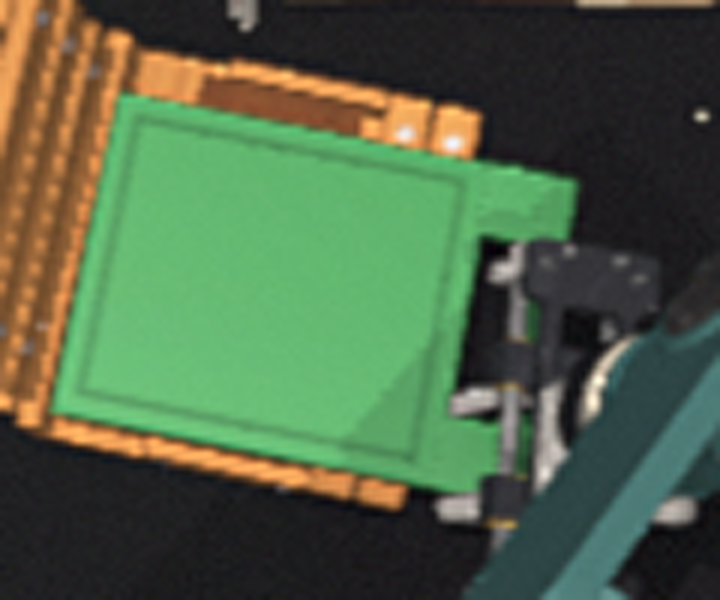

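move_arm(
  targets=[
    [0.003, 0, -0.001, 0, 0, 0, 0.3],
    [0.002, 0, -0.001, 0, 0, 0, 0.3],
  ],
)

```text
clock: 14.15
tool_pos: [432.8, -102.3, 35.3]
orientation: [-2.084, -1.984, -0.351]
contact_force: [-7.2, -13.4, -2.4]
opening: 38.7
```

Run:
```python
from h import *
rep()
```

```text
t 14.15 pos [ 432.8476 -102.3442   35.2665] stand [-127.7578   84.0009   35.2665] F [ -7.1779 -13.4263  -2.4053] Fs -14.383901103320643 4.989143100798247 op 38.65241457240641 rel [ 1.6198 19.568  -6.123 ] j [-0.59    0.0619  1.7896  0.2879  1.4838 -0.5941]
```

move_arm(
  targets=[
    [-0.003, 0, 0, 0, 0, 0, 0.4],
    [0, 0, 0, 0, 0, 0, 0.5],
    [0, 0, 0, 0, 0, 0, 0.65],
    [0, 0, 0, 0, 0, 0, 0.65],
    [0, 0, 0, 0, 0, 0, 0.65],
    [0, 0, 0, 0, 0, 0, 0.65],
  ],
)

```text
clock: 14.9
tool_pos: [429.8, -105.7, 33.4]
orientation: [-2.081, -1.984, -0.343]
contact_force: [-12.3, -14.6, -2.5]
opening: 60.9
```

Run:
```python
from h import *
rep()
print(delta(Rt(0)@Ro.from_euler('z',-6,degrees=True).as_matrix(),w(-127,82,31)))
snap("top","t14.png",(210,165,330,265),6)
```

```text
t 14.9 pos [ 429.8395 -105.6781   33.3914] stand [-131.5212   86.4504   33.3914] F [-12.3323 -14.5848  -2.4677] Fs -16.334444866179233 9.898901561509888 op 60.867730218883636 rel [ 1.9887 19.4912 -6.2079] j [-0.5962  0.0657  1.7895  0.2822  1.4868 -0.6008]
(array([ 0.003 ,  0.005 ,  0.0035, -0.0107, -0.2173,  0.003 ]), array([0.004 , 0.0049, 0.0024]))
```

View pics/t14.png

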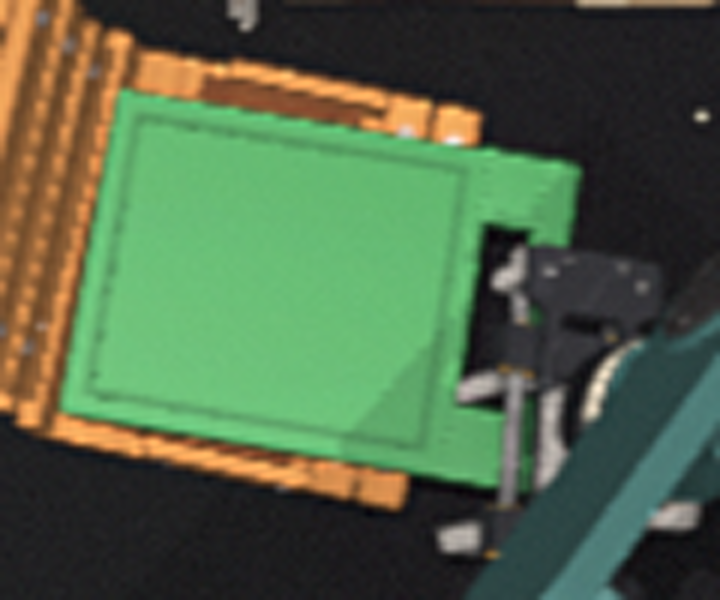

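move_arm(
  targets=[
    [-0.004, 0, 0, 0, -0.1, 0, 0.65],
    [-0.004, 0, 0, 0, -0.116, 0, 0.65],
    [0, 0, 0, 0, 0, 0, 0.65],
    [0, 0, 0, 0, 0, 0, 0.65],
  ],
)

```text
clock: 15.45
tool_pos: [432.7, -108.9, 33.4]
orientation: [-2.26, -2.163, -0.003]
contact_force: [-2.9, -4.3, 1.3]
opening: 61.0
```

Run:
```python
from h import *
rep()
```

```text
t 15.45 pos [ 432.6513 -108.9148   33.3835] stand [-134.2782   83.1669   33.3835] F [-2.8659 -4.2684  1.3288] Fs -4.664150596010808 2.1628765603890963 op 60.98444057422673 rel [ 0.5143  0.5615 -6.5011] j [-0.3793 -0.0334  1.8458  0.0071  1.3405 -0.3374]
```

move_arm(
  targets=[
    [-0.002, 0.001, 0, 0, 0, 0, 0.65],
    [0, 0, 0, 0, 0, 0, 0.65],
  ],
)

```text
clock: 15.7
tool_pos: [436.3, -110.6, 33.9]
orientation: [-2.263, -2.163, -0.012]
contact_force: [0.1, 0.1, -0.3]
opening: 61.0
```

Run:
```python
from h import *
rep()
snap("top","t15.png",(210,165,330,265),6)
snap("side","s15.png",(190,110,310,230),5)
```

```text
t 15.7 pos [ 436.3132 -110.5956   33.8859] stand [-135.3654   79.2872   33.8859] F [ 0.0807  0.0827 -0.3376] Fs 0.09432398921892132 -0.06674149777060363 op 61.01569240642966 rel [ 0.1877  0.7602 -6.4156] j [-0.3836 -0.029   1.8404  0.0122  1.337  -0.3414]
```

View pics/t15.png

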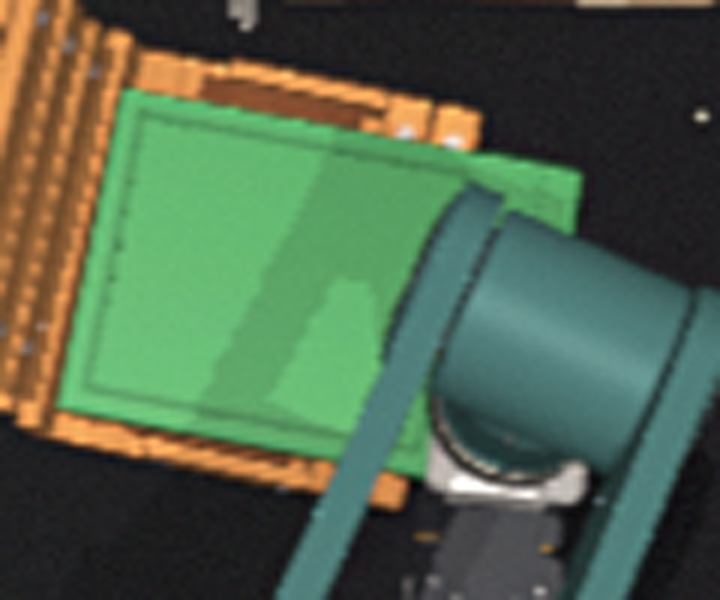

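View pics/s15.png

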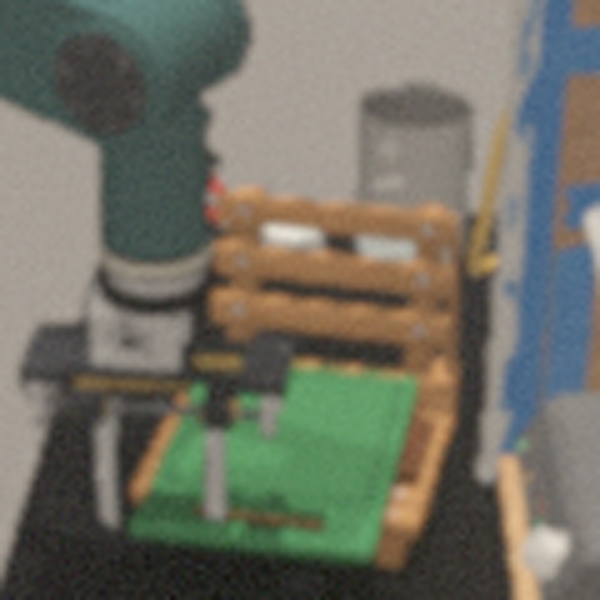

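move_arm(
  targets=[
    [0, 0, -0.01, 0, 0, 0, 0.65],
    [0, 0, -0.01, 0, 0, 0, 0.65],
    [0, 0, 0, 0, 0, 0, 0.65],
  ],
)

```text
clock: 16.18
tool_pos: [438.0, -112.1, 56.1]
orientation: [-2.267, -2.167, -0.014]
contact_force: [0.7, 0.1, 0.1]
opening: 61.3
```

move_arm(
  targets=[
    [0, 0, -0.015, 0, 0, 0, 0.65],
    [0, 0, -0.015, 0, 0, 0, 0.65],
    [0, 0, 0, 0, 0, 0, 0.65],
  ],
)

```text
clock: 16.55
tool_pos: [438.3, -112.6, 86.7]
orientation: [-2.267, -2.167, -0.014]
contact_force: [-0.0, 0.3, -0.1]
opening: 61.0
```

Run:
```python
from h import *
rep()
snap("side","s16.png",(190,110,310,230),5)
```

```text
t 16.55 pos [ 438.2526 -112.6169   86.6633] stand [-137.0584   77.0554   86.6633] F [-0.029   0.3358 -0.134 ] Fs 0.3271555058382286 0.08116354471332901 op 61.00795318812661 rel [-0.1236  0.5872 -6.4127] j [-0.3851 -0.0766  1.774   0.0105  1.445  -0.3413]
```

View pics/s16.png

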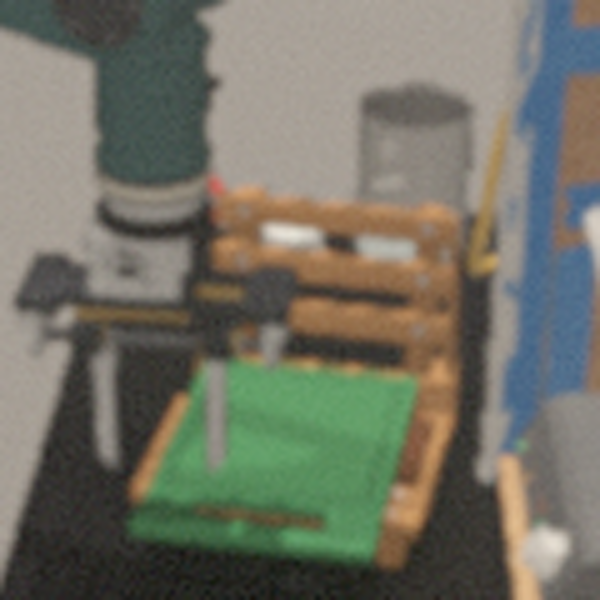

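move_arm(
  targets=[
    [-0.02, 0.02, -0.03, 0, 0, 0, 0.53],
    [-0.03, 0.02, -0.03, 0, 0, 0, 0.53],
    [-0.03, 0.02, 0, 0, 0, 0, 0.53],
    [-0.01, 0, 0, 0, 0, 0, 0.53],
  ],
)

```text
clock: 17.1
tool_pos: [493.1, -206.6, 142.7]
orientation: [-2.265, -2.163, -0.011]
contact_force: [-0.1, 0.7, 0.1]
opening: 49.8
```

Run:
```python
from h import *
rep()
snap("top","t17.png",(170,120,330,260),4)
g=tcp((-163.5,40),38,50,25,4); R=Rp(38);pre=g-80*R[:,2]
print(delta(R,pre),st(pre))
```

```text
t 17.1 pos [ 493.0842 -206.5564  142.6508] stand [-221.2639    8.2035  142.6508] F [-0.1091  0.6517  0.0982] Fs 0.6265974991367801 0.20967854375681252 op 49.79444568151471 rel [ 0.1752  0.6792 -6.3501] j [-0.5091  0.0788  1.5045  0.0097  1.5658 -0.463 ]
(array([ 0.0277, -0.0029,  0.0521,  0.4238,  0.4782,  0.9891]), array([-0.0062,  0.0237,  0.0538])) [-193.9117   15.2      90.4096]
```

View pics/t17.png

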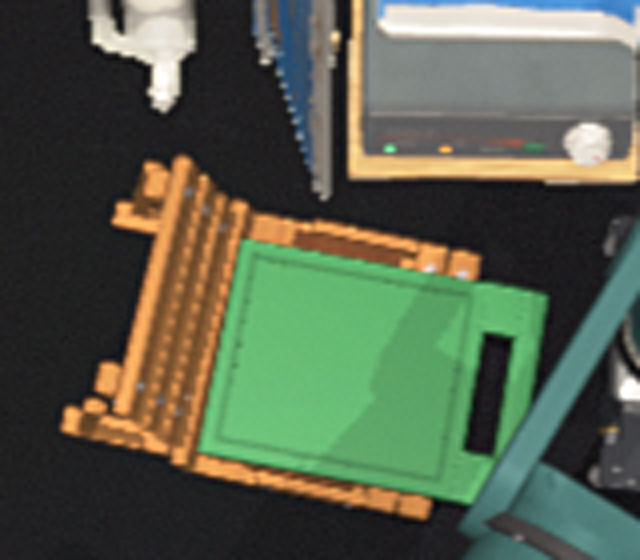

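move_arm(
  targets=[
    [0, 0, 0.04, 0, 0, 0.071, 0.9],
    [0, -0.003, 0.04, 0, 0, 0, 1],
    [0, 0, 0.03, 0, 0, 0, 1],
    [0.01, 0, 0, 0, 0, 0, 1],
    [0.012, 0, 0, 0, 0, 0, 1],
    [0.01, 0, 0, 0, 0, 0, 1],
    [0.006, 0, 0, 0, 0, 0, 1],
    [0.005, 0, 0, 0, 0, 0, 1],
    [0.004, 0, 0, 0, 0, 0, 1],
  ],
)

```text
clock: 18.27
tool_pos: [496.8, -158.6, 34.4]
orientation: [-2.382, -2.038, -0.006]
contact_force: [-3.2, -6.2, 1.9]
opening: 94.0
```

Run:
```python
from h import *
rep()
```

```text
t 18.275 pos [ 496.7692 -158.5628   34.4386] stand [-173.2847   12.0717   34.4386] F [-3.1784 -6.1834  1.943 ] Fs -6.604465719935605 2.1719643678777754 op 93.99717663535651 rel [ 0.1635  0.4227 -0.0839] j [-0.422   0.1263  1.6766  0.0065  1.3434 -0.2679]
```

move_arm(
  targets=[
    [0.002, 0, 0, 0, 0, 0, 1],
    [0.002, 0, 0, 0, 0, 0, 1],
  ],
)

```text
clock: 18.52
tool_pos: [496.1, -157.2, 34.3]
orientation: [-2.383, -2.039, 0.002]
contact_force: [-4.9, -11.6, 2.0]
opening: 93.9
```

move_arm(
  targets=[
    [0.002, 0, 0, 0, 0, 0, 1],
  ],
)

```text
clock: 18.65
tool_pos: [495.6, -156.7, 34.3]
orientation: [-2.384, -2.04, 0.007]
contact_force: [-7.8, -14.2, 2.5]
opening: 94.1
```

Run:
```python
from h import *
rep()
```

```text
t 18.65 pos [ 495.6135 -156.7276   34.2826] stand [-171.6528   13.5003   34.2826] F [ -7.8019 -14.237    2.5419] Fs -15.28219329004951 5.478645785138009 op 94.07854583482046 rel [ 0.3601 -0.0422 -0.1142] j [-0.4138  0.1245  1.679  -0.0024  1.344  -0.2582]
```

move_arm(
  targets=[
    [-0.02, 0, 0, 0, 0, 0, 0.9],
    [-0.03, 0, 0, 0, 0, 0, 0.7],
    [-0.02, 0, -0.04, 0, 0, 0, 0.53],
    [0, 0, -0.06, 0, 0, 0, 0.53],
    [0, 0, 0, 0, 0, 0, 0.53],
  ],
)

```text
clock: 19.27
tool_pos: [490.5, -224.0, 139.5]
orientation: [2.388, 2.038, 0.019]
contact_force: [1.6, 0.3, -0.1]
opening: 50.7
```

Run:
```python
from h import *
rep()
snap("top","t18.png",(170,120,330,260),4)
g=tcp((-163.5,40),38,50,25,4); R=Rp(38);pre=g-80*R[:,2]
print(delta(R,pre),st(pre))
```

```text
t 19.275 pos [ 490.5417 -224.0116  139.4993] stand [-238.9018    7.9841  139.4993] F [ 1.5823  0.2782 -0.0811] Fs 0.5223031161460362 -1.5192786983329205 op 50.72226500112571 rel [-0.5414  0.4508  0.05  ] j [-0.5406  0.0803  1.5092  0.0108  1.5462 -0.3829]
(array([ 0.0437, -0.0056,  0.0461,  0.448 ,  0.4443,  0.9269]), array([-0.0054,  0.0089,  0.0629])) [-193.9117   15.2      90.4096]
```

View pics/t18.png

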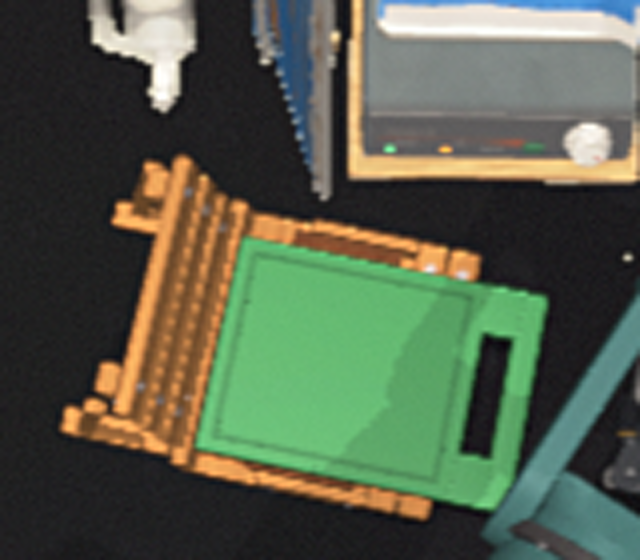

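move_arm(
  targets=[
    [0, 0, 0, 0.045, 0.044, 0.093, 0.53],
    [0, 0, 0, 0.045, 0.044, 0.093, 0.53],
    [0, 0, 0, 0.045, 0.044, 0.093, 0.53],
    [0, 0, 0, 0.045, 0.044, 0.093, 0.53],
    [0, 0, 0, 0.045, 0.044, 0.093, 0.53],
    [0, 0, 0, 0.045, 0.044, 0.093, 0.53],
    [0, 0, 0, 0.045, 0.044, 0.093, 0.53],
    [0, 0, 0, 0.045, 0.044, 0.093, 0.53],
    [0, 0, 0, 0.044, 0.044, 0.092, 0.53],
    [0, 0, 0, 0.044, 0.044, 0.091, 0.53],
  ],
)

```text
clock: 20.58
tool_pos: [486.9, -221.1, 131.2]
orientation: [-2.226, 0.186, -0.071]
contact_force: [-0.0, 0.1, -0.5]
opening: 49.6
```

Run:
```python
from h import *
rep()
g=tcp((-163.5,40),38,50,25,4,12.5); R=Rp(38);pre=g-60*R[:,2]
print(delta(R,pre)[0]);print(delta(R,g)[0],st(g))
```

```text
t 20.575 pos [ 486.8916 -221.0627  131.176 ] stand [-236.5603   12.0506  131.176 ] F [-0.011   0.108  -0.4828] Fs 0.104980175216557 0.02774629572705721 op 49.64530187474201 rel [41.251  40.1208 83.6902] j [-0.922   0.4579  1.3357  0.6637  1.9844  0.8846]
[ 0.0002  0.006   0.0787 -0.0008  0.0046 -0.0084]
[ 0.0006  0.006   0.1387 -0.0008  0.0046 -0.0084] [-130.8708   12.5      41.1567]
```

move_arm(
  targets=[
    [0, 0.006, 0.03, -0.001, 0.005, -0.008, 0.53],
    [0, 0, 0.03, 0, 0, 0, 0.53],
    [0, 0, 0.018, 0, 0, 0, 0.53],
    [0, 0, 0, 0, 0, 0, 0.53],
  ],
)

```text
clock: 21.08
tool_pos: [495.2, -163.1, 78.8]
orientation: [-2.232, 0.168, -0.085]
contact_force: [-0.3, -0.1, 0.0]
opening: 49.7
```

Run:
```python
from h import *
rep()
g=tcp((-163.5,40),38,50,25,4,12.5); R=Rp(38)
print(delta(R,g)[0],st(g))
snap("side","s19.png",(190,130,310,250),5)
snap("top","t19.png",(210,165,330,265),6)
```

```text
t 21.075 pos [ 495.1983 -163.1042   78.7896] stand [-178.0158   12.9128   78.7896] F [-0.3141 -0.0635  0.0368] Fs -0.11186873260424171 0.3002704444788361 op 49.688577613373305 rel [40.4312 40.3788 82.9065] j [-0.8557  0.4363  1.4799  0.6723  1.8427  0.8386]
[0.0006 0.0004 0.0603 0.0021 0.002  0.0033] [-130.8708   12.5      41.1567]
```

View pics/s19.png

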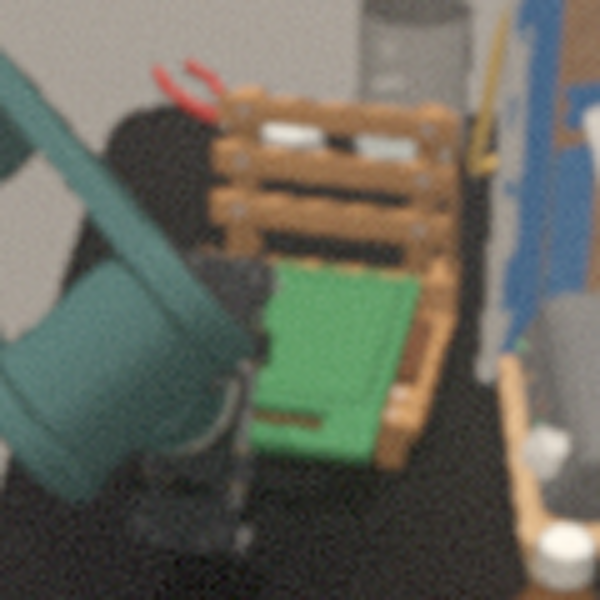

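View pics/t19.png

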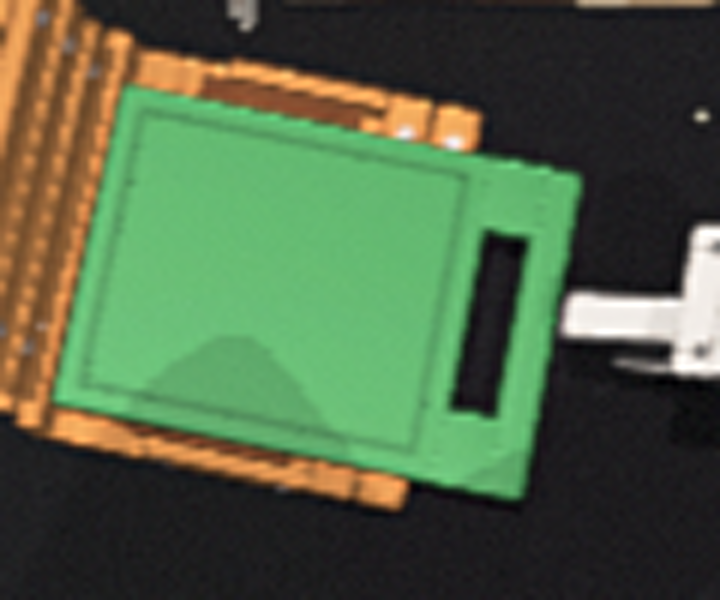

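move_arm(
  targets=[
    [0, 0, 0.015, 0.002, 0.002, 0.003, 0.53],
    [0, 0, 0.015, 0, 0, 0, 0.53],
    [0, 0, 0.015, 0, 0, 0, 0.53],
    [0, 0, 0.012, 0, 0, 0, 0.53],
    [0, 0, 0, 0, 0, 0, 0.53],
  ],
)

```text
clock: 21.8
tool_pos: [502.5, -119.2, 44.2]
orientation: [-2.23, 0.174, -0.087]
contact_force: [-0.6, -1.0, 0.5]
opening: 49.9
```

Run:
```python
from h import *
rep()
g=tcp((-163.5,40),38,50,25,4,12.5); R=Rp(38)
print(delta(R,g)[0],st(g))
snap("top","t20.png",(210,165,330,265),6)
```

```text
t 21.8 pos [ 502.5248 -119.1665   44.1895] stand [-133.473    12.5499   44.1895] F [-0.6035 -0.9825  0.525 ] Fs -1.06485423576231 0.44240782673452217 op 49.864214183590434 rel [40.4497 40.5742 83.1649] j [-0.8003  0.433   1.5674  0.6942  1.7434  0.8294]
[ 0.      0.0008  0.0039  0.0009 -0.0005  0.001 ] [-130.8708   12.5      41.1567]
```

View pics/t20.png

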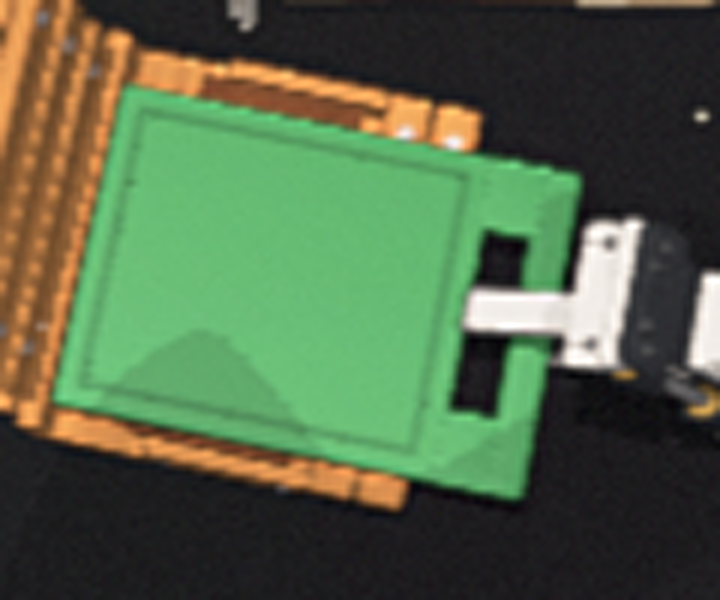

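```bash
cat >> h.py <<'E'
G=np.array([72.4,24.]);C=np.array([40.,40.]);t15=np.tan(np.deg2rad(15))
def pose(phi,gap=0):
    p=np.deg2rad(phi); d=np.array([-np.cos(p),np.sin(p)]); n=np.array([np.sin(p),np.cos(p)])
    def fit(bz):
        tz=bz+12*n[1]
        bx=min(G[0]+(bz-24)*t15, G[0]+(tz-24)*t15-12*n[0]) if bz<49 else 0
        return np.array([bx-gap,bz])
    lo=24-min(0,12*n[1])
    for bz in np.arange(lo,45,.05):
        B=fit(bz)
        if (C-B)@d>0 and (C-B)@n>1e-6: continue
        break
    return B,B+240*d
E
python3 - <<'E'
from h import *
eps=np.deg2rad(38);t=np.array([np.cos(eps),-np.sin(eps)]);y=-np.array([np.sin(eps),np.cos(eps)])
E0=pose(0)[1]; prev=E0
for f in range(0,106,3):
    B,E=pose(f); dE=E-prev; prev=E
    print(f,B.round(1),E.round(1),"d tool y,z",(dE@y).round(1),(dE@t).round(1))
E
```

```text
0 [76.7 40. ] [-163.3   40. ] d tool y,z 0.0 0.0
3 [76.2 38.2] [-163.5   50.7] d tool y,z -8.3 -6.7
6 [75.7 36.3] [-163.    61.3] d tool y,z -8.7 -6.2
9 [75.2 34.5] [-161.8   72. ] d tool y,z -9.1 -5.6
12 [74.7 32.7] [-160.    82.5] d tool y,z -9.4 -5.1
15 [74.2 30.9] [-157.6   93. ] d tool y,z -9.7 -4.5
18 [73.2 29.3] [-155.1  103.4] d tool y,z -9.8 -4.5
21 [72.1 27.7] [-152.   113.7] d tool y,z -10.0 -3.9
24 [71.  26.2] [-148.2  123.8] d tool y,z -10.3 -3.3
27 [70.  24.8] [-143.8  133.7] d tool y,z -10.5 -2.6
30 [69.2 24. ] [-138.7  144. ] d tool y,z -11.3 -2.3
33 [68.6 24. ] [-132.7  154.7] d tool y,z -12.1 -1.9
36 [67.9 24. ] [-126.2  165.1] d tool y,z -12.2 -1.3
39 [67.3 24. ] [-119.2  175. ] d tool y,z -12.2 -0.6
42 [66.8 24. ] [-111.6  184.6] d tool y,z -12.2 0.1
45 [66.2 24. ] [-103.5  193.7] d tool y,z -12.2 0.8
48 [65.6 24. ] [-95.  202.4] d tool y,z -12.1 1.4
51 [65.1 24. ] [-85.9 210.5] d tool y,z -12.0 2.1
54 [64.6 24. ] [-76.5 218.2] d tool y,z -11.8 2.7
57 [64.1 24. ] [-66.6 225.3] d tool y,z -11.7 3.4
60 [63.6 24. ] [-56.4 231.8] d tool y,z -11.5 4.0
63 [63.2 24. ] [-45.8 237.8] d tool y,z -11.2 4.7
66 [62.7 24. ] [-34.9 243.3] d tool y,z -11.0 5.3
69 [62.3 24. ] [-23.7 248.1] d tool y,z -10.7 5.9
72 [62. 24.] [-12.2 252.3] d tool y,z -10.4 6.5
75 [61.6 24. ] [ -0.5 255.8] d tool y,z -10.0 7.0
78 [61.3 24. ] [ 11.4 258.8] d tool y,z -9.6 7.6
81 [61.1 24. ] [ 23.5 261. ] d tool y,z -9.2 8.1
84 [60.8 24. ] [ 35.7 262.7] d tool y,z -8.8 8.6
87 [60.6 24. ] [ 48.  263.7] d tool y,z -8.4 9.1
90 [60.4 24. ] [ 60.4 264. ] d tool y,z -7.9 9.5
93 [60.4 24.6] [ 73.  264.3] d tool y,z -8.0 9.7
96 [60.5 25.3] [ 85.6 263.9] d tool y,z -7.5 10.1
99 [60.5 25.9] [ 98.1 262.9] d tool y,z -6.9 10.5
102 [60.7 26.5] [110.6 261.3] d tool y,z -6.4 10.9
105 [60.8 27.1] [122.9 258.9] d tool y,z -5.8 11.2
```

move_arm(
  targets=[
    [0, -0.003, 0, 0, 0, 0, 0.53],
    [0, -0.003, 0, 0, 0, 0, 0.53],
    [0, -0.0042, -0.0033, 0, 0, 0, 0.53],
    [0, -0.0042, -0.0033, 0, 0, 0, 0.53],
    [0, -0.0043, -0.0031, 0, 0, 0, 0.53],
    [0, -0.0044, -0.0031, 0, 0, 0, 0.53],
  ],
)

```text
clock: 22.6
tool_pos: [503.6, -116.6, 71.4]
orientation: [-2.232, 0.175, -0.09]
contact_force: [-1.8, -3.7, -0.5]
opening: 49.9
```

Run:
```python
from h import *
rep()
snap("top","t21.png",(210,165,330,265),6)
snap("side","s21.png",(190,130,310,250),5)
```

```text
t 22.6 pos [ 503.6091 -116.551    71.384 ] stand [-130.7201   11.8881   71.384 ] F [-1.8122 -3.6842 -0.5084] Fs -3.9223323721201546 1.213571986940985 op 49.90528624222809 rel [40.2741 40.6174 83.2123] j [-0.7963  0.3941  1.5571  0.7027  1.776   0.8638]
```

View pics/t21.png

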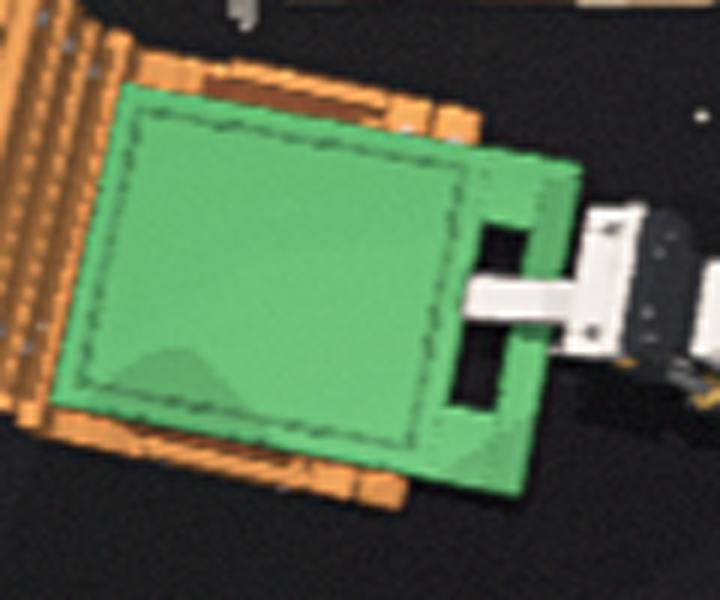

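View pics/s21.png

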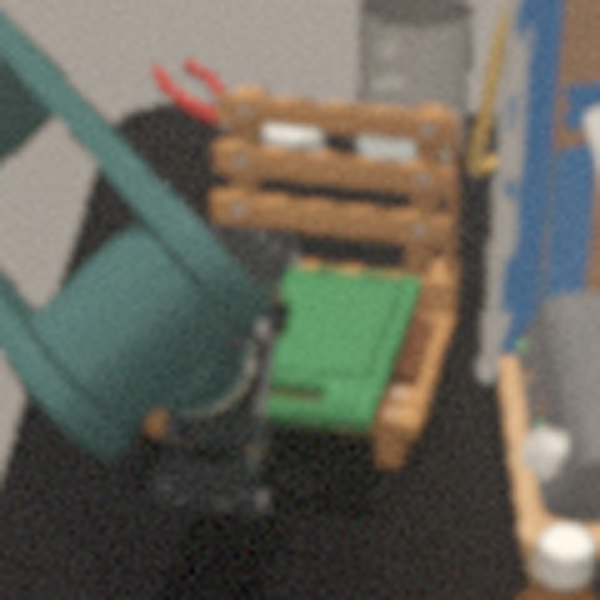

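move_arm(
  targets=[
    [0, -0.0045, -0.0028, 0, 0, 0, 0.53],
    [0, -0.0045, -0.0028, 0, 0, 0, 0.53],
    [0, -0.0047, -0.0026, 0, 0, 0, 0.53],
    [0, -0.0047, -0.0026, 0, 0, 0, 0.53],
    [0, -0.0048, -0.0023, 0, 0, 0, 0.53],
    [0, -0.0048, -0.0023, 0, 0, 0, 0.53],
    [0, -0.0049, -0.0022, 0, 0, 0, 0.53],
    [0, -0.0049, -0.0022, 0, 0, 0, 0.53],
  ],
)

```text
clock: 23.7
tool_pos: [504.7, -108.5, 113.3]
orientation: [-2.231, 0.175, -0.089]
contact_force: [-0.4, -2.2, -0.4]
opening: 50.0
```

Run:
```python
from h import *
rep()
snap("top","t22.png",(210,165,330,265),6)
snap("side","s22.png",(190,130,310,250),5)
```

```text
t 23.7 pos [ 504.6578 -108.459   113.2653] stand [-122.5637   12.1182  113.2653] F [-0.4254 -2.195  -0.4361] Fs -2.234506738323859 0.07674260610776451 op 49.950110827397594 rel [40.3152 40.619  83.1957] j [-0.7855  0.3373  1.5393  0.7197  1.8266  0.9219]
```

View pics/t22.png

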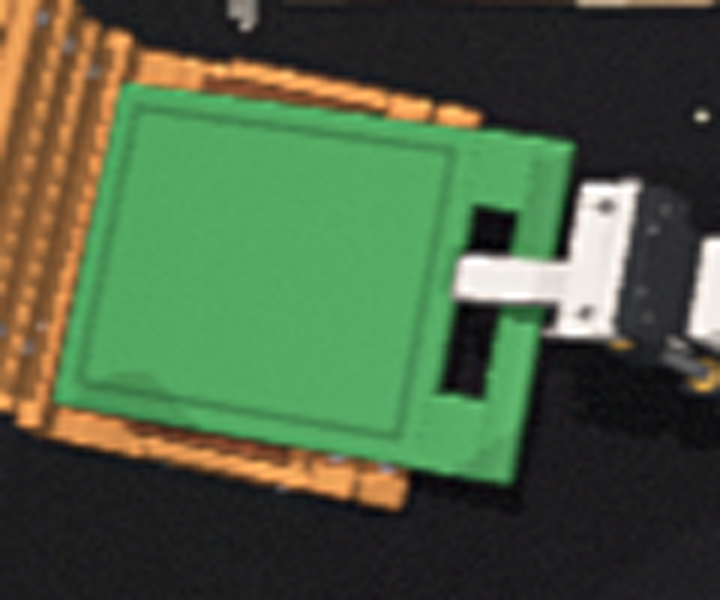

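View pics/s22.png

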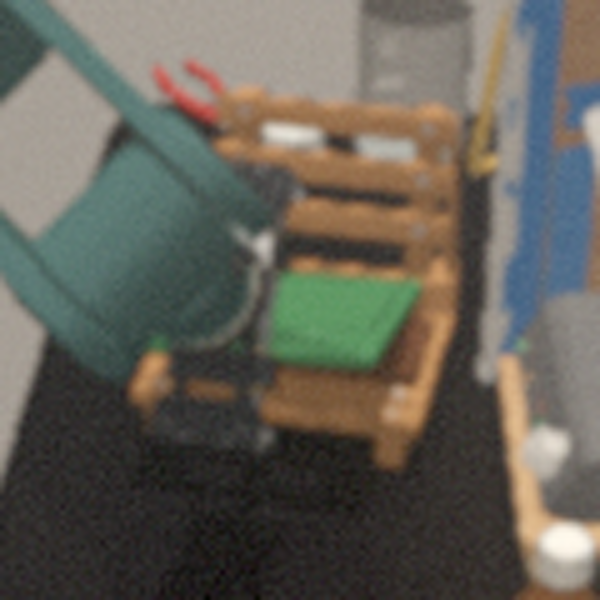

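move_arm(
  targets=[
    [0, -0.005, -0.002, 0, 0, 0, 0.53],
    [0, -0.005, -0.002, 0, 0, 0, 0.53],
    [0, -0.0051, -0.0016, 0, 0, 0, 0.53],
    [0, -0.0051, -0.0016, 0, 0, 0, 0.53],
    [0, -0.0052, -0.0013, 0, 0, 0, 0.53],
    [0, -0.0052, -0.0013, 0, 0, 0, 0.53],
    [0, -0.0056, -0.0012, 0, 0, 0, 0.53],
    [0, -0.0056, -0.0012, 0, 0, 0, 0.53],
    [0, -0.006, -0.001, 0, 0, 0, 0.53],
    [0, -0.006, -0.001, 0, 0, 0, 0.53],
  ],
)

```text
clock: 25.05
tool_pos: [508.0, -86.6, 164.4]
orientation: [-2.231, 0.175, -0.089]
contact_force: [0.3, -0.3, -2.0]
opening: 50.0
```

Run:
```python
from h import *
rep(); print(st(tcp(pose(33)[1],38,50,25,0,12.5)))
snap("top","t23.png",(210,165,330,265),6)
snap("side","s23.png",(190,130,310,250),5)
```

```text
t 25.05 pos [507.9669 -86.6212 164.3585] stand [-100.477    12.266   164.3585] F [ 0.3341 -0.2686 -1.9848] Fs -0.2130088479267198 -0.37204142295369463 op 49.97850101815729 rel [40.3084 40.6169 83.2024] j [-0.755   0.2636  1.5225  0.7513  1.8738  1.0078]
[-97.6281  12.5    159.0221]
```

View pics/t23.png

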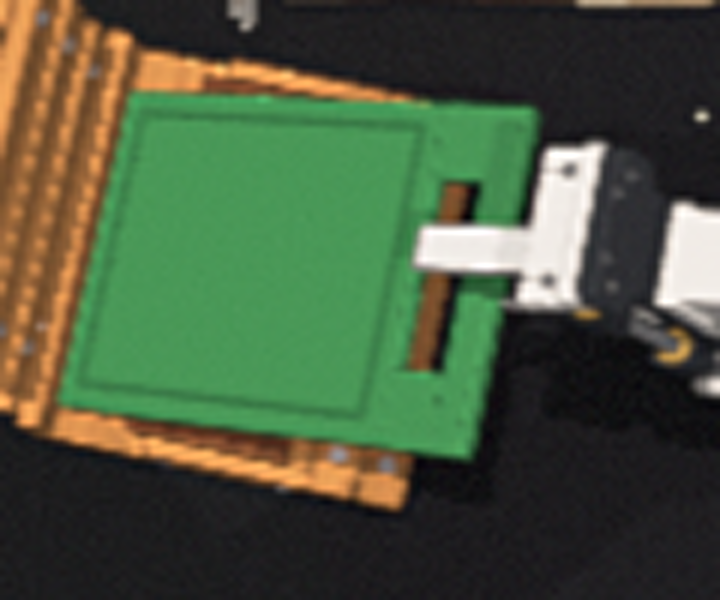

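View pics/s23.png

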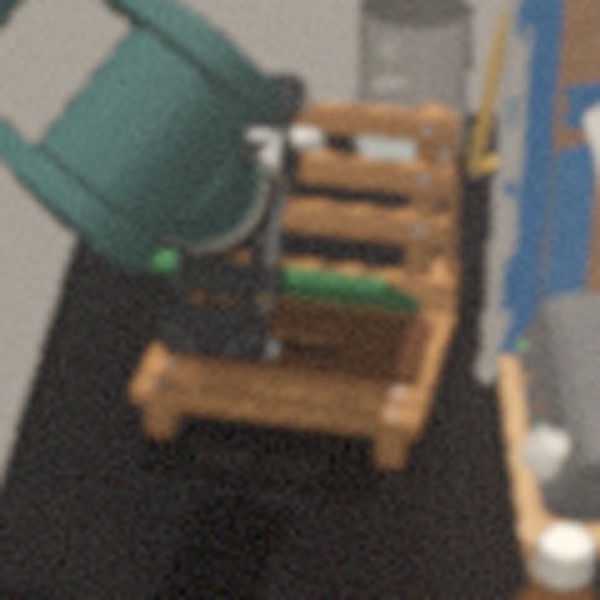

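move_arm(
  targets=[
    [0, 0.003, 0, 0, 0, 0, 0.47],
    [0, 0.003, 0, 0, 0, 0, 0.4],
    [0, 0.003, 0, 0, 0, 0, 0.34],
    [0, 0.003, 0, 0, 0, 0, 0.28],
    [0, 0.003, 0, 0, 0, 0, 0.21],
    [0, 0.002, 0, 0, 0, 0, 0.17],
    [0, 0, 0, 0, 0, 0, 0.17],
  ],
  force=25,
)

```text
clock: 26.02
tool_pos: [506.3, -97.3, 150.5]
orientation: [-2.231, 0.175, -0.089]
contact_force: [-0.5, -1.6, -0.3]
opening: 15.7
```

Run:
```python
from h import *
rep()
snap("top","t24.png",(210,165,330,265),6)
```

```text
t 26.025 pos [506.335  -97.2836 150.4821] stand [-111.2635   12.2099  150.4821] F [-0.4773 -1.6494 -0.3232] Fs -1.7037839125106389 0.2133509637432744 op 15.72125571428826 rel [40.3203 40.6197 83.2131] j [-0.7701  0.2875  1.5222  0.7397  1.8664  0.98  ]
```

View pics/t24.png

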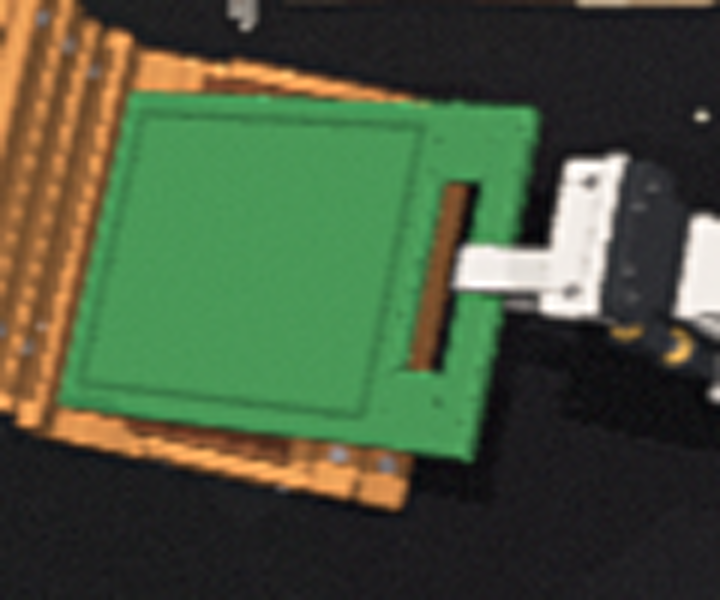

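move_arm(
  targets=[
    [0, 0, 0.003, 0, 0, 0, 0.17],
    [0, 0, 0.003, 0, 0, 0, 0.17],
    [0, -0.002, 0, 0, 0, 0, 0.1],
    [0, -0.001, 0, 0, 0, 0, 0.08],
    [0, 0, 0, 0, 0, 0, 0.08],
  ],
  force=25,
)

```text
clock: 26.7
tool_pos: [507.3, -90.1, 149.3]
orientation: [-2.231, 0.174, -0.089]
contact_force: [0.6, 1.2, -0.2]
opening: 12.5
```

Run:
```python
from h import *
rep()
s=sense();p=st(s["tool_pos"])
for f in range(33,42): print(f,st(tcp(pose(f)[1],f,12,25,0)))
```

```text
t 26.7 pos [507.276  -90.1368 149.3459] stand [-104.0575   12.3984  149.3459] F [ 0.5825  1.1561 -0.1779] Fs 1.232947078589343 -0.3944458616317477 op 12.454311599610737 rel [40.366  40.6244 83.1626] j [-0.7602  0.2818  1.5324  0.7435  1.8576  0.9839]
33 [-108.4854   15.2     146.1294]
34 [-106.5326   15.2     149.2007]
35 [-104.5253   15.2     152.2338]
36 [-102.4641   15.2     155.2279]
37 [-100.3496   15.2     158.182 ]
38 [-98.1825  15.2    161.0953]
39 [-95.9635  15.2    163.9668]
40 [-93.6931  15.2    166.7956]
41 [-91.3722  15.2    169.5809]
```

```bash
cat > inc.py <<'E'
from h import *
import sys
def inc(fs,op=12.,depth=25,y=12.4,off=0.):
    s=None
    for a,b in zip(fs[:-1],fs[1:]):
        Ra,Rb=Rp(a),Rp(b); pa=tcp(pose(a)[1],a,op,depth,0,y); pb=tcp(pose(b)[1],b,op,depth,0,y)
        d=Ra.T@(pb-pa)
        print(a,b,"dy %.2f dz %.2f wx %.4f"%(d[1],d[2],Ro.from_matrix(Ra.T@Rb).as_rotvec()[0]/(np.pi/2)), d[0].round(3))
E
python3 - <<'E'
from inc import *
rep()
print(delta(Rp(38),tcp(pose(38)[1],38,12,25,0,12.4))[0])
inc(list(range(38,108,2)))
E
```

```text
t 26.7 pos [507.276  -90.1368 149.3459] stand [-104.0575   12.3984  149.3459] F [ 0.5825  1.1561 -0.1779] Fs 1.232947078589343 -0.3944458616317477 op 12.454311599610737 rel [40.366  40.6244 83.1626] j [-0.7602  0.2818  1.5324  0.7435  1.8576  0.9839]
[ 0.     -0.0129 -0.0026  0.0012 -0.0013  0.0015]
38 40 dy -7.26 dz 0.03 wx -0.0222 -0.0
40 42 dy -7.25 dz 0.04 wx -0.0222 0.0
42 44 dy -7.24 dz 0.06 wx -0.0222 0.0
44 46 dy -7.24 dz 0.07 wx -0.0222 -0.0
46 48 dy -7.24 dz 0.08 wx -0.0222 0.0
48 50 dy -7.23 dz 0.10 wx -0.0222 0.0
50 52 dy -7.23 dz 0.11 wx -0.0222 -0.0
52 54 dy -7.23 dz 0.13 wx -0.0222 0.0
54 56 dy -7.23 dz 0.15 wx -0.0222 -0.0
56 58 dy -7.23 dz 0.16 wx -0.0222 0.0
58 60 dy -7.24 dz 0.18 wx -0.0222 -0.0
60 62 dy -7.24 dz 0.19 wx -0.0222 0.0
62 64 dy -7.24 dz 0.20 wx -0.0222 -0.0
64 66 dy -7.25 dz 0.22 wx -0.0222 0.0
66 68 dy -7.26 dz 0.23 wx -0.0222 0.0
68 70 dy -7.26 dz 0.24 wx -0.0222 -0.0
70 72 dy -7.27 dz 0.26 wx -0.0222 0.0
72 74 dy -7.28 dz 0.27 wx -0.0222 -0.0
74 76 dy -7.29 dz 0.28 wx -0.0222 0.0
76 78 dy -7.30 dz 0.29 wx -0.0222 0.0
78 80 dy -7.31 dz 0.30 wx -0.0222 -0.0
80 82 dy -7.33 dz 0.31 wx -0.0222 0.0
82 84 dy -7.34 dz 0.32 wx -0.0222 0.0
84 86 dy -7.35 dz 0.32 wx -0.0222 0.0
86 88 dy -7.37 dz 0.33 wx -0.0222 -0.0
88 90 dy -7.38 dz 0.34 wx -0.0222 0.0
90 92 dy -7.51 dz -0.08 wx -0.0222 -0.0
92 94 dy -7.51 dz -0.08 wx -0.0222 0.0
94 96 dy -7.51 dz -0.08 wx -0.0222 0.0
96 98 dy -7.51 dz -0.08 wx -0.0222 -0.0
98 100 dy -7.51 dz -0.08 wx -0.0222 0.0
100 102 dy -7.51 dz -0.08 wx -0.0222 -0.0
102 104 dy -7.51 dz -0.08 wx -0.0222 0.0
104 106 dy -7.51 dz -0.08 wx -0.0222 -0.0
```

move_arm(
  targets=[
    [0, -0.006, -0.001, 0, 0, 0, 0.08],
    [0, -0.006, -0.001, 0, 0, 0, 0.08],
    [0, 0, 0, 0, 0, 0, 0.08],
  ],
)

```text
clock: 27.08
tool_pos: [508.4, -85.1, 160.3]
orientation: [-2.233, 0.174, -0.09]
contact_force: [0.3, -0.5, -1.3]
opening: 12.3
```

Run:
```python
from inc import *
rep(); print(delta(Rp(38),tcp(pose(38)[1],38,12,25,0,12.4))[0])
snap("top","t25.png",(210,165,330,265),6)
```

```text
t 27.075 pos [508.3981 -85.0524 160.3487] stand [-98.8601  12.0856 160.3487] F [ 0.2927 -0.4652 -1.3347] Fs -0.4136671878938141 -0.36190217759657345 op 12.32444753819096 rel [40.208  40.5812 83.1901] j [-0.7522  0.2651  1.5284  0.7498  1.8654  1.0035]
[-0.0003 -0.001   0.0001  0.0026 -0.0019  0.0019]
```

View pics/t25.png

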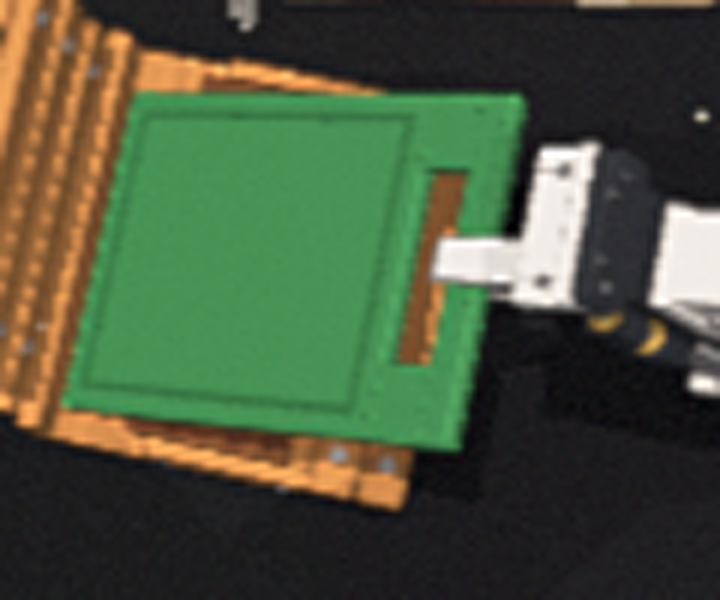

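move_arm(
  targets=[
    [0, -0.0073, 0, 0, 0, 0, 0.08],
    [0, -0.0072, 0, -0.0222, 0, 0, 0.08],
    [0, -0.0072, 0.0001, -0.0222, 0, 0, 0.08],
    [0, -0.0072, 0.0001, -0.0222, 0, 0, 0.08],
    [0, -0.0072, 0.0001, -0.0222, 0, 0, 0.08],
    [0, -0.0072, 0.0001, -0.0222, 0, 0, 0.08],
    [0, -0.0072, 0.0001, -0.0222, 0, 0, 0.08],
    [0, -0.0072, 0.0001, -0.0222, 0, 0, 0.08],
    [0, 0, 0, -0.0222, 0, 0, 0.08],
  ],
)

```text
clock: 28.25
tool_pos: [514.5, -44.6, 201.6]
orientation: [-2.511, 0.196, -0.069]
contact_force: [0.8, -0.6, -2.6]
opening: 11.9
```

Run:
```python
from inc import *
rep()
s=sense();R=Ro.from_rotvec(s["orientation"]).as_matrix();z=R[:,2];print("eps",np.degrees(np.arctan2(-z[2],z@XS)),z@YS,(R[:,1]@YS))
for f in (54,): print(delta(Rp(f),tcp(pose(f)[1],f,12,25,0,12.4))[0])
snap("top","t26.png",(210,165,330,265),6)
```

```text
t 28.25 pos [514.4937 -44.6238 201.6419] stand [-57.9757  12.3894 201.6419] F [ 0.7703 -0.6351 -2.5811] Fs -0.5068087869521902 -0.8602159775589973 op 11.921959224622741 rel [27.8476 28.1809 86.7227] j [-0.5788  0.0915  1.5053  0.5795  1.7879  1.205 ]
eps 54.21846682164384 -0.0030783076086817462 -0.0023642475310105965
[-0.     -0.0007  0.0007  0.0024 -0.002   0.0015]
```

View pics/t26.png

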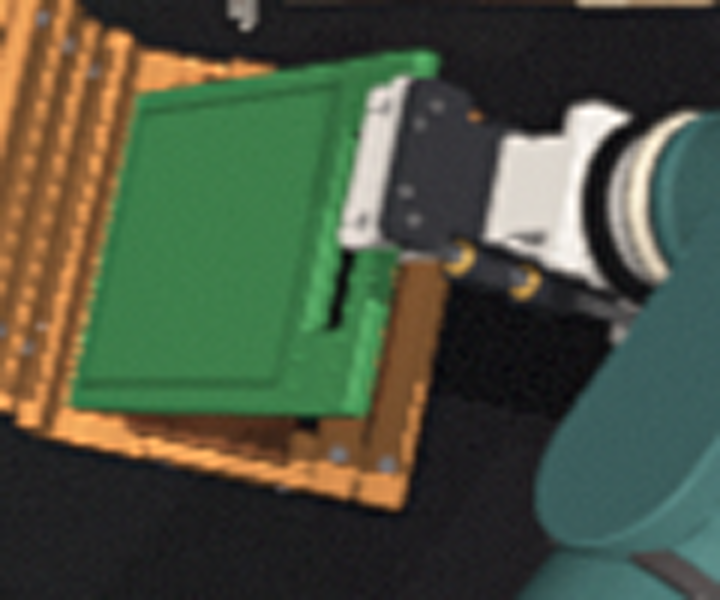

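move_arm(
  targets=[
    [0, -0.0073, 0.0002, -0.0222, 0, 0, 0.08],
    [0, -0.0073, 0.0002, -0.0222, 0, 0, 0.08],
    [0, -0.0073, 0.0002, -0.0222, 0, 0, 0.08],
    [0, -0.0073, 0.0002, -0.0222, 0, 0, 0.08],
    [0, -0.0073, 0.0002, -0.0222, 0, 0, 0.08],
    [0, -0.0073, 0.0002, -0.0222, 0, 0, 0.08],
    [0, -0.0073, 0.0002, -0.0222, 0, 0, 0.08],
    [0, -0.0073, 0.0002, -0.0222, 0, 0, 0.08],
    [0, -0.0073, 0.0003, -0.0222, 0, 0, 0.08],
    [0, -0.0073, 0.0003, -0.0222, 0, 0, 0.08],
  ],
)

```text
clock: 29.55
tool_pos: [524.7, 20.0, 232.3]
orientation: [-2.858, 0.225, -0.036]
contact_force: [0.2, 0.5, -3.0]
opening: 11.9
```

Run:
```python
from inc import *
rep()
s=sense();R=Ro.from_rotvec(s["orientation"]).as_matrix();z=R[:,2];print("eps",np.degrees(np.arctan2(-z[2],z@XS)),z@YS,(R[:,1]@YS))
for f in (74,): print(delta(Rp(f),tcp(pose(f)[1],f,12,25,0,12.4))[0])
snap("side","s27.png",(190,100,310,220),5)
```

```text
t 29.55 pos [524.6895  20.0134 232.3165] stand [  7.4607  12.4307 232.3165] F [ 0.2188  0.5242 -3.0134] Fs 0.5519817597892736 -0.13412861581163588 op 11.885408393259622 rel [12.2218 12.5257 89.4001] j [-0.2546  0.0044  1.43    0.2775  1.7251  1.5141]
eps 74.2370070048465 -0.00338215689836905 -0.000125125817439925
[ 0.     -0.0008  0.0002  0.0026 -0.0022  0.0001]
```

View pics/s27.png

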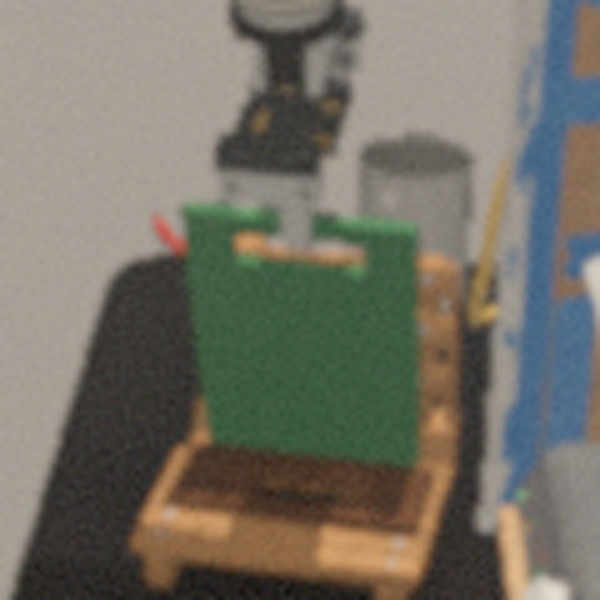

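move_arm(
  targets=[
    [0, -0.0073, 0.0003, -0.0222, 0, 0, 0.08],
    [0, -0.0073, 0.0003, -0.0222, 0, 0, 0.08],
    [0, -0.0073, 0.0003, -0.0222, 0, 0, 0.08],
    [0, -0.0073, 0.0003, -0.0222, 0, 0, 0.08],
    [0, -0.0073, 0.0003, -0.0222, 0, 0, 0.08],
    [0, -0.0074, 0.0003, -0.0222, 0, 0, 0.08],
    [0, -0.0074, 0.0003, -0.0222, 0, 0, 0.08],
    [0, -0.0074, 0.0003, -0.0222, 0, 0, 0.08],
    [0, -0.0074, 0, -0.0222, 0, 0, 0.08],
    [0, -0.0074, 0, -0.0222, 0, 0, 0.08],
  ],
)

```text
clock: 30.85
tool_pos: [536.4, 92.2, 238.8]
orientation: [3.059, -0.242, -0.003]
contact_force: [0.5, 0.8, -0.1]
opening: 11.7
```

Run:
```python
from inc import *
rep()
s=sense();R=Ro.from_rotvec(s["orientation"]).as_matrix();z=R[:,2];print("eps",np.degrees(np.arctan2(-z[2],z@XS)),z@YS,(R[:,1]@YS))
for f in (94,): print(delta(Rp(f),tcp(pose(f)[1],f,12,25,0,12.4))[0])
snap("top","t28.png",(170,120,330,260),4)
```

```text
t 30.85 pos [536.3588  92.1661 238.8152] stand [ 80.5505  12.1922 238.8152] F [ 0.527   0.7969 -0.0704] Fs 0.8695020679079348 -0.3958532644472888 op 11.749021680737416 rel [-3.4837 -3.1255 90.0084] j [ 0.1124  0.0872  1.3071 -0.0732  1.7625  1.8278]
eps 94.20726761954917 -0.003942505160982622 0.001064355607333256
[-0.0002 -0.0009 -0.0001  0.0023 -0.0025 -0.0007]
```

View pics/t28.png

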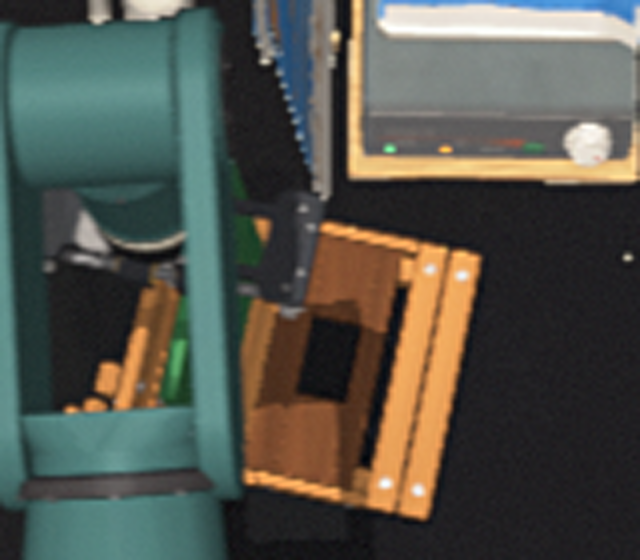

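move_arm(
  targets=[
    [0, -0.0075, 0, -0.0222, 0, 0, 0.08],
    [0, -0.0075, 0, -0.0222, 0, 0, 0.08],
    [0, -0.0075, 0, -0.0222, 0, 0, 0.08],
    [0, -0.0075, 0, -0.0222, 0, 0, 0.08],
    [0, 0, 0, 0, 0, 0, 0.08],
  ],
)

```text
clock: 31.52
tool_pos: [541.2, 121.8, 235.1]
orientation: [2.921, -0.229, -0.018]
contact_force: [0.7, -0.0, 2.3]
opening: 11.7
```

Run:
```python
from inc import *
rep()
s=sense();R=Ro.from_rotvec(s["orientation"]).as_matrix();z=R[:,2];print("eps",np.degrees(np.arctan2(-z[2],z@XS)),z@YS,(R[:,1]@YS),s["ft_torque"])
for f in (102,105): print(delta(Rp(f),tcp(pose(f)[1],f,12,25,0,12.4))[0])
T=lambda z:zuv(z,170,120,4)
print("well",[st(p).round(1) for p in ray("top",T([(313,318),(358,322),(346,402),(298,390)]),40)])
```

```text
t 31.525 pos [541.1549 121.8404 235.0864] stand [110.6098  12.0972 235.0864] F [ 0.6903 -0.0398  2.3215] Fs 0.06865681005267454 -0.6880667268074503 op 11.703316105986348 rel [-9.7317 -9.3616 89.5966] j [ 0.2431  0.1621  1.2449 -0.2027  1.8096  1.9296]
eps 102.16031703355341 -0.0041478190946920256 -0.0001679126370834616 [-0.128  -0.184   0.1059]
[-0.0003 -0.0005 -0.0006  0.0018 -0.0026  0.0001]
[-0.0003 -0.0118 -0.0006 -0.0316 -0.0026  0.    ]
well [array([ 11.3, -23.9,  40. ]), array([-23.3, -27.9,  40. ]), array([-26.9,  35. ,  40. ]), array([10.8, 33.5, 40. ])]
```

move_arm(
  targets=[
    [0, -0.0037, 0, -0.0111, 0, 0, 0.08],
    [0, -0.0037, 0, -0.0111, 0, 0, 0.08],
    [0, 0, 0, 0, 0, 0, 0.08],
  ],
)

```text
clock: 31.9
tool_pos: [542.2, 128.4, 233.6]
orientation: [2.887, -0.228, -0.022]
contact_force: [3.2, 0.6, 3.8]
opening: 11.9
```

Run:
```python
from inc import *
rep(); print(sense()["ft_torque"])
snap("side","s29.png",(190,100,310,220),5)
```

```text
t 31.9 pos [542.2258 128.3942 233.6365] stand [117.2504  12.0648 233.6365] F [3.1709 0.6208 3.7839] Fs 1.1091989346837259 -3.034754004735643 op 11.887867212546801 rel [-11.2544 -10.8795  89.5516] j [ 0.2714  0.1827  1.2294 -0.2326  1.8231  1.9524]
[ 0.0096 -0.3094  0.1243]
```

View pics/s29.png

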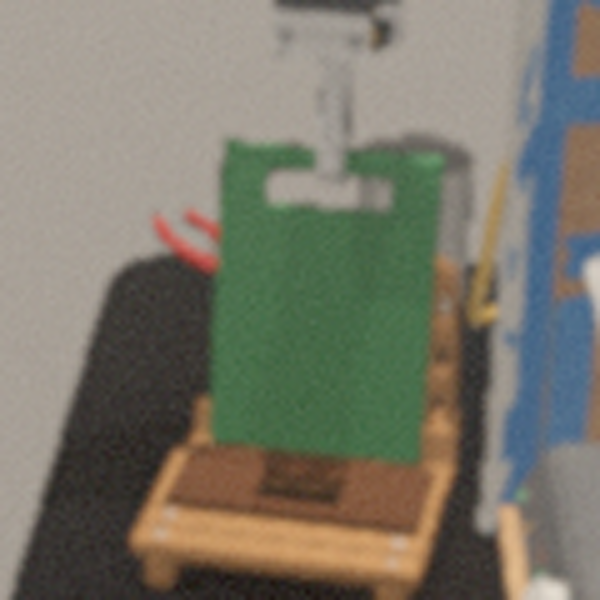

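move_arm(
  targets=[
    [0, -0.003, 0, -0.0085, 0, 0, 0.08],
    [0, 0, 0, 0, 0, 0, 0.08],
  ],
)

```text
clock: 32.2
tool_pos: [542.7, 131.1, 233.0]
orientation: [2.874, -0.228, -0.023]
contact_force: [2.2, 0.4, 3.8]
opening: 11.7
```

Run:
```python
from inc import *
rep(); print(sense()["ft_torque"])
```

```text
t 32.2 pos [542.6858 131.1359 232.986 ] stand [120.0304  12.0393 232.986 ] F [2.1776 0.3776 3.8345] Fs 0.7135702947255936 -2.09175389649254 op 11.701357374487523 rel [-11.8643 -11.4762  89.5152] j [ 0.2826  0.1912  1.223  -0.2443  1.8285  1.9611]
[ 0.0519 -0.2694  0.131 ]
```

move_arm(
  targets=[
    [0, -0.003, 0, -0.007, 0, 0, 0.08],
    [0, 0, 0, 0, 0, 0, 0.08],
  ],
)

```text
clock: 32.45
tool_pos: [543.2, 134.0, 232.3]
orientation: [2.862, -0.227, -0.024]
contact_force: [1.9, 0.8, 4.8]
opening: 11.8
```

move_arm(
  targets=[
    [0, -0.003, 0, -0.007, 0, 0, 0.08],
    [0, 0, 0, 0, 0, 0, 0.08],
  ],
)

```text
clock: 32.7
tool_pos: [543.3, 135.8, 231.5]
orientation: [2.848, -0.228, -0.027]
contact_force: [1.3, -2.1, 5.5]
opening: 12.0
```

Run:
```python
from inc import *
rep(); print(sense()["ft_torque"])
for f in (105,106): print(st(tcp(pose(f)[1],f,12,25,0,12.4)))
```

```text
t 32.7 pos [543.2828 135.8294 231.4717] stand [124.7595  12.1839 231.4717] F [ 1.2912 -2.1053  5.5355] Fs -1.877365608937637 -1.6046208524875287 op 11.979165658634574 rel [-12.9705 -12.633   89.4865] j [ 0.3024  0.2073  1.2117 -0.2656  1.8392  1.9771]
[-0.7099 -0.1725  0.0574]
[122.2505  12.4    233.227 ]
[125.8945  12.4    232.3251]
```

move_arm(
  targets=[
    [0, 0, 0, 0, 0, 0, 0.16],
    [0, 0, 0, 0, 0, 0, 0.22],
    [0, 0, 0, 0, 0, 0, 0.3],
    [0, 0, 0, 0, 0, 0, 0.4],
    [0, 0, 0, 0, 0, 0, 0.4],
    [0, 0, 0, 0, 0, 0, 0.4],
  ],
)

```text
clock: 33.45
tool_pos: [543.3, 136.7, 231.0]
orientation: [2.852, -0.226, -0.027]
contact_force: [0.7, 0.7, 0.4]
opening: 37.4
```

Run:
```python
from inc import *
rep(); print(sense()["ft_torque"])
snap("side","s30.png",(190,100,310,220),5)
snap("top","t30.png",(170,120,330,260),4)
```

```text
t 33.45 pos [543.2877 136.6502 231.0013] stand [125.5709  12.3075 231.0013] F [0.6567 0.6729 0.4086] Fs 0.7673258812266912 -0.5433284771863529 op 37.4347919426304 rel [-12.7897 -12.5021  89.4306] j [ 0.3019  0.2069  1.2125 -0.2622  1.8378  1.9763]
[ 0.1637  0.0078 -0.0069]
```

View pics/s30.png

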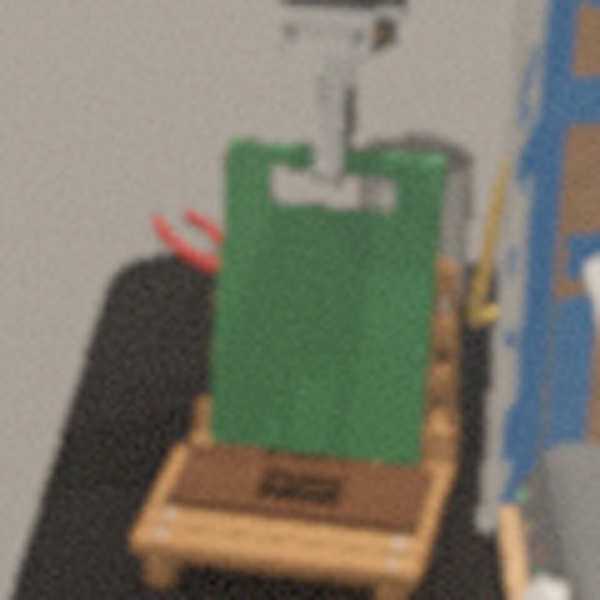

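View pics/t30.png

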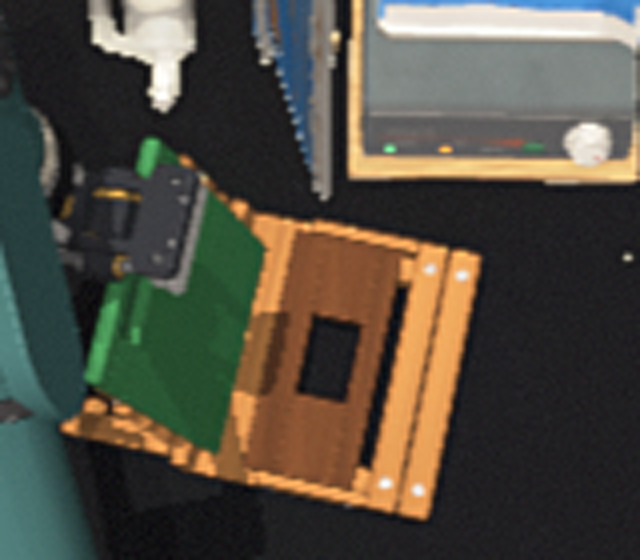

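move_arm(
  targets=[
    [0, 0, -0.008, 0, 0, 0, 0.4],
    [0, 0, -0.012, 0, 0, 0, 0.4],
    [0, 0, -0.015, 0, 0, 0, 0.4],
    [0, 0, -0.02, 0, 0, 0, 0.4],
    [0, 0, -0.02, 0, 0, 0, 0.4],
    [0, 0, 0, 0, 0, 0, 0.4],
  ],
)

```text
clock: 34.3
tool_pos: [547.2, 158.0, 305.9]
orientation: [2.854, -0.227, -0.02]
contact_force: [-0.1, 0.4, 0.2]
opening: 37.7
```

Run:
```python
from inc import *
rep()
snap("side","s31.png",(190,100,310,220),5)
snap("top","t31.png",(170,120,330,260),4)
# target: vertical, jaw along ys, above well
p=w(-30,4,260)
print(delta(Rt(0),p)); print(delta(Rp(90),p))
```

```text
t 34.3 pos [547.2039 157.99   305.9029] stand [147.2605  11.7777 305.9029] F [-0.1314  0.3715  0.1593] Fs 0.3464103475227783 0.18787075645477486 op 37.70627096288961 rel [-12.8994 -12.1742  89.4415] j [ 0.3334  0.2356  1.0306 -0.2728  1.9882  1.9656]
(array([ 0.0084,  0.1576,  0.0905,  0.1422,  0.1386, -0.9935]), array([-0.1765,  0.0085,  0.0432]))
(array([ 0.0084,  0.1576,  0.0905,  0.1788, -0.0023, -0.0007]), array([0.0085, 0.1765, 0.0432]))
```

View pics/s31.png

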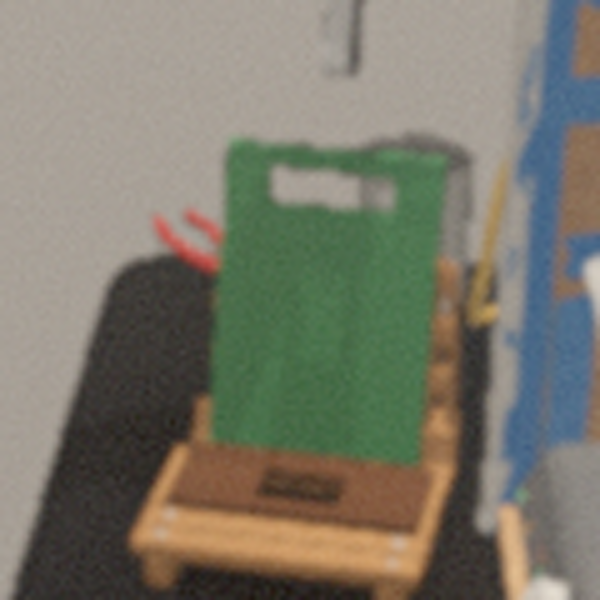

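View pics/t31.png

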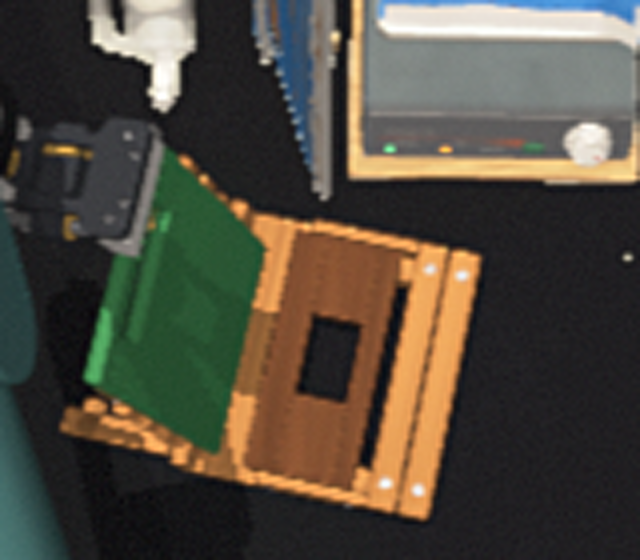

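move_arm(
  targets=[
    [0.002, 0.036, 0.0111, 0, 0, 0, 0.2],
    [0.002, 0.036, 0.0111, 0, 0, 0, 0.1],
    [0.002, 0.036, 0.0111, 0, 0, 0, 0],
    [0.002, 0.036, 0.0111, 0, 0, 0, 0],
    [0, 0.036, 0.0111, 0, 0, 0, 0],
    [0, 0, 0, 0, 0, 0, 0],
  ],
)

```text
clock: 35.15
tool_pos: [523.6, -32.1, 298.8]
orientation: [2.851, -0.232, -0.03]
contact_force: [0.9, 0.4, 0.7]
opening: 0.5
```

Run:
```python
from inc import *
rep()
snap("top","t32.png",(170,120,330,260),4)
print(delta(Rt(15),w(-20,4,100)))
```

```text
t 35.15 pos [523.6366 -32.0766 298.8202] stand [-44.1528   5.3219 298.8202] F [0.8908 0.4393 0.7279] Fs 0.5732027162880736 -0.811118163135389 op 0.4714357599992753 rel [-12.7274 -12.63    89.6361] j [ 0.0141  0.069   1.234  -0.2913  1.8749  1.6643]
(array([ 0.0008, -0.077 ,  0.1847,  0.2717,  0.27  , -0.9751]), array([-0.0294,  0.0012,  0.1979]))
```

View pics/t32.png

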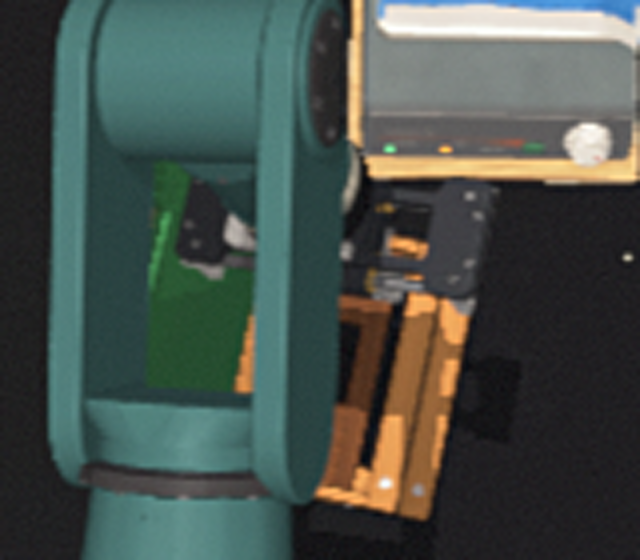

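move_arm(
  targets=[
    [0, 0, 0, 0.0272, 0.027, -0.0975, 0],
    [0, 0, 0, 0.0272, 0.027, -0.0975, 0],
    [0, 0, 0, 0.0272, 0.027, -0.0975, 0],
    [0, 0, 0, 0.0272, 0.027, -0.0975, 0],
    [0, 0, 0, 0.0272, 0.027, -0.0975, 0],
    [0, 0, 0, 0.0272, 0.027, -0.0975, 0],
    [0, 0, 0, 0.0272, 0.027, -0.0975, 0],
    [0, 0, 0, 0.0272, 0.027, -0.0975, 0],
    [0, 0, 0, 0.0272, 0.027, -0.0975, 0],
    [0, 0, 0, 0.0272, 0.027, -0.0975, 0],
  ],
)

```text
clock: 36.45
tool_pos: [524.6, -28.8, 299.4]
orientation: [-2.239, -1.929, -0.298]
contact_force: [-0.3, 0.5, 0.1]
opening: 0.3
```

Run:
```python
from inc import *
rep()
print(delta(Rt(15),w(-10,4,90))); print(delta(Rt(15),w(-10,4,32)))
```

```text
t 36.45 pos [524.6444 -28.7992 299.3631] stand [-40.758    4.8392 299.3631] F [-0.3262  0.4973  0.1268] Fs 0.44019364199882816 0.39998015872409015 op 0.31308282185888636 rel [ 0.0276 15.1211 -0.5089] j [-0.3374  0.029   1.2714  0.2725  1.8802 -0.1109]
(array([-0.0249,  0.001 ,  0.2101, -0.001 , -0.0013,  0.0056]), array([-0.0245,  0.0008,  0.2102]))
(array([-0.0401,  0.0009,  0.2661, -0.001 , -0.0013,  0.0056]), array([-0.0395,  0.0008,  0.2662]))
```

move_arm(
  targets=[
    [-0.005, 0, 0.042, -0.001, -0.001, 0.005, 0],
    [-0.005, 0.001, 0.045, 0, 0, 0, 0],
    [-0.005, 0, 0.045, 0, 0, 0, 0],
    [-0.005, 0, 0.042, 0, 0, 0, 0],
    [-0.005, 0, 0.036, 0, 0, 0, 0],
    [0, 0, 0, 0, 0, 0, 0],
  ],
)

```text
clock: 37.2
tool_pos: [527.9, 1.4, 86.6]
orientation: [-2.25, -1.912, -0.288]
contact_force: [0.0, -0.1, -0.3]
opening: 0.2
```

Run:
```python
from inc import *
rep()
print(delta(Rt(15),w(-10,4,32)))
snap("top","t33.png",(170,120,330,260),4)
snap("side","s33.png",(190,100,310,220),5)
```

```text
t 37.2 pos [527.9048   1.4173  86.5526] stand [-10.4035   6.3459  86.5526] F [ 0.0432 -0.1262 -0.3332] Fs -0.11785836449872202 -0.062372381428464255 op 0.24937044756450333 rel [ 0.421  14.975   0.2756] j [-0.2781  0.0923  1.6288  0.2601  1.4633 -0.1498]
(array([-0.0137,  0.0028,  0.0528, -0.0042,  0.0003, -0.0036]), array([-0.0137,  0.0023,  0.0528]))
```

View pics/t33.png

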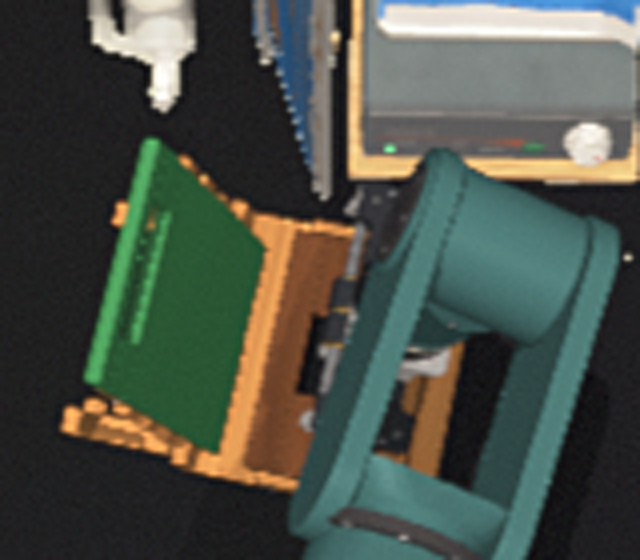

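View pics/s33.png

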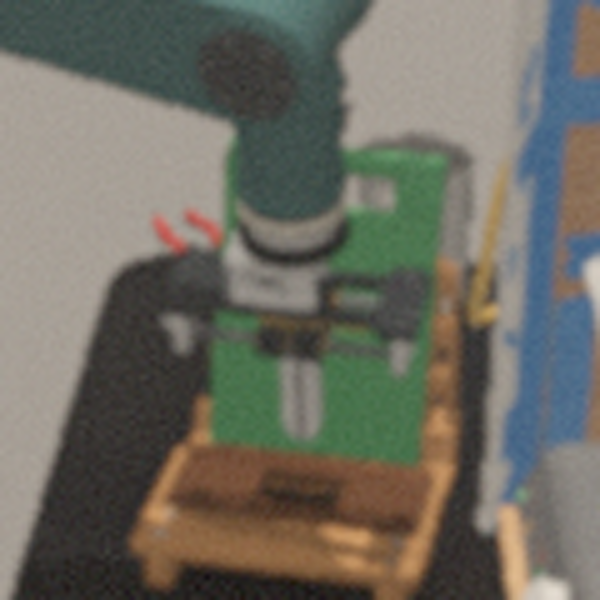

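move_arm(
  targets=[
    [-0.006, 0.0025, 0.02, 0, 0, -0.003, 0],
    [-0.006, 0, 0.015, 0, 0, 0, 0],
    [-0.001, 0, 0.01, 0, 0, 0, 0],
    [0, 0, 0.006, 0, 0, 0, 0],
    [0, 0, 0, 0, 0, 0, 0],
  ],
)

```text
clock: 37.92
tool_pos: [533.2, -0.3, 37.6]
orientation: [-2.251, -1.921, -0.296]
contact_force: [0.1, -0.1, -0.4]
opening: 0.4
```

Run:
```python
from inc import *
rep()
```

```text
t 37.925 pos [533.1753  -0.2872  37.5865] stand [-11.2625   0.8736  37.5865] F [ 0.1405 -0.0511 -0.401 ] Fs -0.02849254330467723 -0.14681321278886933 op 0.4488008668726822 rel [-0.1035 14.9208  0.0528] j [-0.2785  0.1416  1.678   0.2647  1.3596 -0.1812]
```

move_arm(
  targets=[
    [-0.001, 0, 0.0065, 0, 0, 0, 0],
    [0.0039, 0, 0.001, 0, 0, 0, 0],
    [0.0039, 0, 0.001, 0, 0, 0, 0],
    [0.0029, 0, 0.0008, 0, 0, 0, 0],
    [0.0029, 0, 0.0008, 0, 0, 0, 0],
    [0.0029, 0, 0.0008, 0, 0, 0, 0],
  ],
)

```text
clock: 38.67
tool_pos: [536.2, 16.5, 31.3]
orientation: [-2.253, -1.922, -0.295]
contact_force: [-2.1, -2.7, 2.2]
opening: 0.5
```

Run:
```python
from inc import *
rep()
```

```text
t 38.675 pos [536.1611  16.4592  31.3032] stand [ 5.7448  0.5443 31.3032] F [-2.092  -2.6877  2.1817] Fs -2.981828388679773 1.6457612891177602 op 0.4666081678361462 rel [-0.1514 14.8129  0.0543] j [-0.2449  0.1481  1.684   0.2651  1.338  -0.1521]
```

move_arm(
  targets=[
    [0.0029, 0, 0.0008, 0, 0, 0, 0],
    [0.0029, 0, 0.0008, 0, 0, 0, 0],
    [0.0029, 0, 0.0008, 0, 0, 0, 0],
  ],
)

```text
clock: 39.05
tool_pos: [537.7, 26.0, 31.2]
orientation: [-2.252, -1.921, -0.297]
contact_force: [-0.8, -2.9, 1.0]
opening: 0.8
```

move_arm(
  targets=[
    [0.0019, 0, 0.0005, 0, 0, 0, 0],
    [0.0019, 0, 0.0005, 0, 0, 0, 0],
  ],
)

```text
clock: 39.3
tool_pos: [538.3, 30.0, 31.2]
orientation: [-2.252, -1.921, -0.297]
contact_force: [-1.2, -2.1, 1.3]
opening: 0.3
```

Run:
```python
from inc import *
rep()
snap("top","t34.png",(170,120,330,260),4)
```

```text
t 39.3 pos [538.3088  29.9684  31.2092] stand [19.4236  0.5363 31.2092] F [-1.2301 -2.14    1.3384] Fs -2.306121627809616 0.8801832582943885 op 0.26291902342490525 rel [-0.1493 14.9108  0.0592] j [-0.22    0.1493  1.6832  0.2677  1.3315 -0.1286]
```

View pics/t34.png

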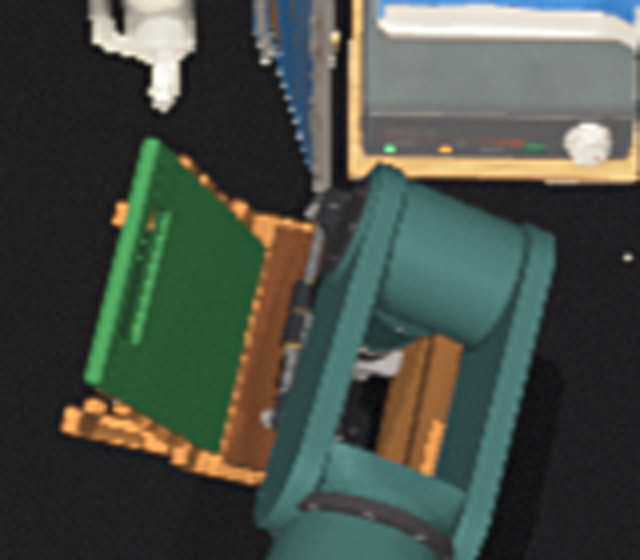

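Run:
```python
from inc import *
for zz in (0,50,130,200,300): print(zz,st(ray("top",zuv([(320,190)],170,120,4),zz)[0]).round(0))
s=sense();R=Ro.from_rotvec(s["orientation"]).as_matrix()
for a in (-37,37):
  for b in (97,160): print("body far corner",st(s["tool_pos"]+R@[a,88,-b]).round(0))
```

```text
0 [  29. -137.    0.]
50 [  26. -122.   50.]
130 [ 22. -99. 130.]
200 [ 17. -80. 200.]
300 [ 11. -51. 300.]
body far corner [-41. -87. 116.]
body far corner [-57. -87. 176.]
body far corner [ 30. -87. 135.]
body far corner [ 14. -87. 196.]
```

move_arm(
  targets=[
    [0.0015, 0, 0.0004, 0, 0, 0, 0],
  ],
)

```text
clock: 39.48
tool_pos: [538.6, 31.4, 31.2]
orientation: [-2.252, -1.921, -0.297]
contact_force: [-0.3, -2.2, 2.4]
opening: 0.3
```

move_arm(
  targets=[
    [0.0015, 0, 0.0004, 0, 0, 0, 0],
  ],
)

```text
clock: 39.6
tool_pos: [538.8, 32.6, 31.2]
orientation: [-2.252, -1.922, -0.296]
contact_force: [-1.6, -5.3, 2.8]
opening: 0.6
```

move_arm(
  targets=[
    [0.0015, 0, 0.0004, 0, 0, 0, 0],
  ],
)

```text
clock: 39.72
tool_pos: [539.0, 33.8, 31.2]
orientation: [-2.253, -1.922, -0.296]
contact_force: [-1.0, -4.2, 3.5]
opening: 0.6
```

Run:
```python
from inc import *
rep()
```

```text
t 39.725 pos [538.9768  33.8153  31.2015] stand [23.3276  0.4783 31.2015] F [-0.9855 -4.1809  3.4952] Fs -4.283600214876752 0.3193127637649562 op 0.5548295687271322 rel [-0.1527 14.8323  0.0634] j [-0.2116  0.1497  1.6825  0.2665  1.3295 -0.1201]
```

move_arm(
  targets=[
    [0.001, 0, 0.0003, 0, 0, 0, 0],
  ],
)

```text
clock: 39.85
tool_pos: [539.2, 35.2, 31.2]
orientation: [-2.252, -1.921, -0.296]
contact_force: [-0.7, -4.2, 2.5]
opening: 0.5
```

move_arm(
  targets=[
    [0.001, 0, 0.0003, 0, 0, 0, 0],
  ],
)

```text
clock: 39.98
tool_pos: [539.4, 36.4, 31.2]
orientation: [-2.252, -1.921, -0.297]
contact_force: [-0.4, -4.6, 2.9]
opening: 0.6
```

move_arm(
  targets=[
    [0.001, 0, 0.0003, 0, 0, 0, 0],
  ],
)

```text
clock: 40.1
tool_pos: [539.5, 37.1, 31.2]
orientation: [-2.252, -1.922, -0.296]
contact_force: [-1.3, -7.8, 4.3]
opening: 0.5
```

Run:
```python
from inc import *
rep()
```

```text
t 40.1 pos [539.5189  37.1038  31.1512] stand [26.6605  0.4573 31.1512] F [-1.2615 -7.7555  4.2562] Fs -7.857402434384621 0.03275126185126309 op 0.4550382789832484 rel [-0.1565 14.851   0.0553] j [-0.2055  0.1502  1.6821  0.2671  1.3278 -0.1145]
```

move_arm(
  targets=[
    [0.001, 0, 0.0003, 0, 0, 0, 0],
  ],
)

```text
clock: 40.22
tool_pos: [539.6, 37.2, 31.2]
orientation: [-2.253, -1.923, -0.294]
contact_force: [-1.8, -9.6, 4.3]
opening: 0.6
```

Run:
```python
from inc import *
rep()
snap("side","s35.png",(190,100,310,220),5)
snap("top","t35.png",(170,120,330,260),4)
```

```text
t 40.225 pos [539.566   37.2084  31.1612] stand [26.7711  0.4272 31.1612] F [-1.8436 -9.5902  4.313 ] Fs -9.76050992612318 0.3207165827818046 op 0.5682057449853491 rel [-0.1599 14.741   0.0541] j [-0.204   0.1501  1.6818  0.2651  1.3275 -0.1125]
```

View pics/s35.png

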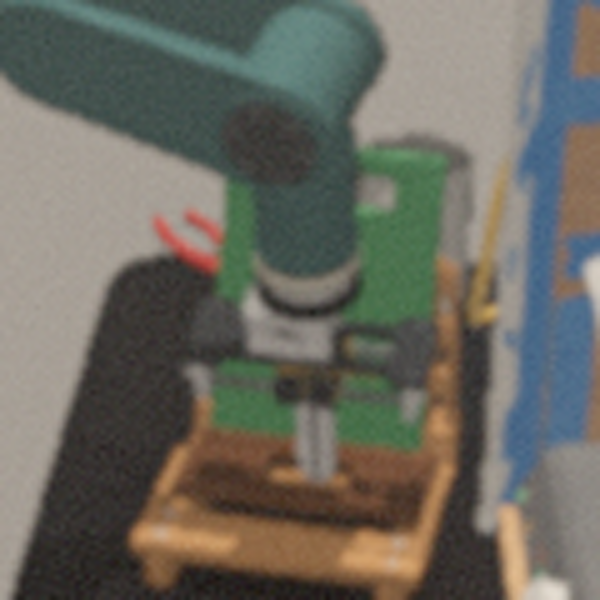

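View pics/t35.png

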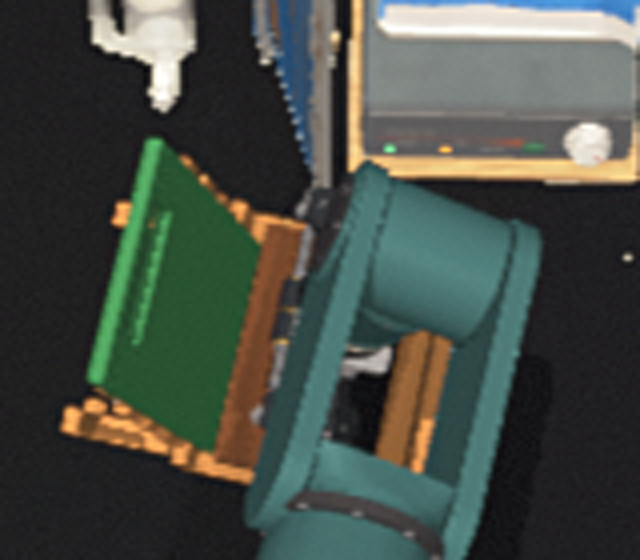

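move_arm(
  targets=[
    [-0.005, 0, -0.0013, 0, 0, 0, 0],
    [-0.007, 0, -0.002, 0, 0, 0, 0],
    [0, 0, 0, 0, 0, 0, 0],
    [0, 0, -0.02, 0, 0, 0, 0],
    [0, 0, -0.04, 0, 0, 0, 0],
    [-0.02, 0, -0.05, 0, 0, 0, 0],
    [-0.03, 0, -0.05, 0, 0, 0, 0],
    [-0.04, 0, -0.04, 0, 0, 0, 0],
    [-0.05, 0, -0.02, 0, 0, 0, 0],
    [-0.05, 0, 0, 0, 0, 0, 0],
  ],
)

```text
clock: 41.58
tool_pos: [500.1, -212.7, 196.9]
orientation: [-2.254, -1.925, -0.3]
contact_force: [0.3, 0.2, -0.8]
opening: 0.4
```

move_arm(
  targets=[
    [-0.05, 0, 0, 0, 0, 0, 0],
    [-0.05, 0, 0, 0, 0, 0, 0],
    [-0.03, 0, 0, 0, 0, 0, 0],
    [0, 0, 0, 0, 0, 0, 0],
  ],
)

```text
clock: 42.08
tool_pos: [478.9, -335.9, 159.5]
orientation: [-2.252, -1.915, -0.297]
contact_force: [1.2, 0.5, -0.1]
opening: 0.1
```

Run:
```python
from inc import *
rep()
snap("side","s36.png",(190,90,310,210),5)
snap("top","t36.png",(170,120,330,260),4)
snap("top","tfull.png"); snap("side","sfull.png")
```

```text
t 42.075 pos [ 478.8549 -335.8828  159.4598] stand [-351.2239    2.0265  159.4598] F [ 1.246   0.4722 -0.0528] Fs 0.6612927931913438 -1.1567527195685816 op 0.1233313055443896 rel [-0.0167 15.0581  0.2342] j [-0.8321  0.2819  1.2593  0.2086  1.7623 -0.6478]
```

View pics/s36.png

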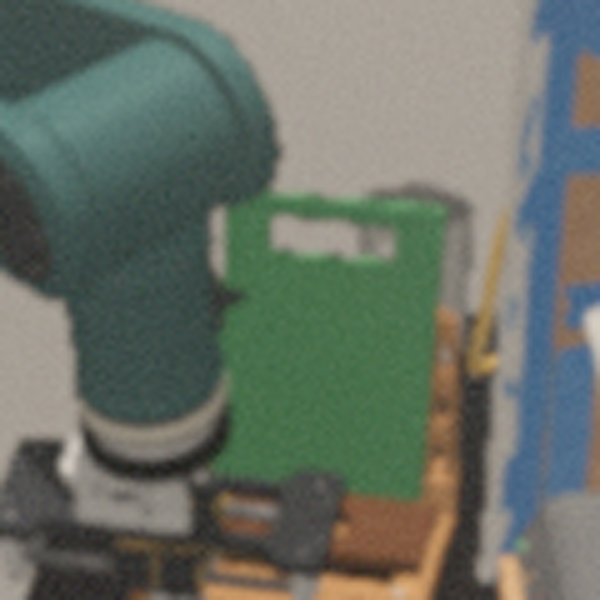

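View pics/t36.png

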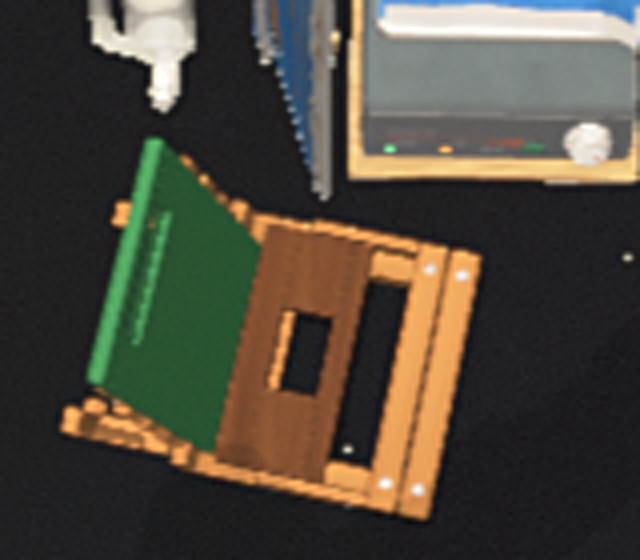

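View pics/tfull.png

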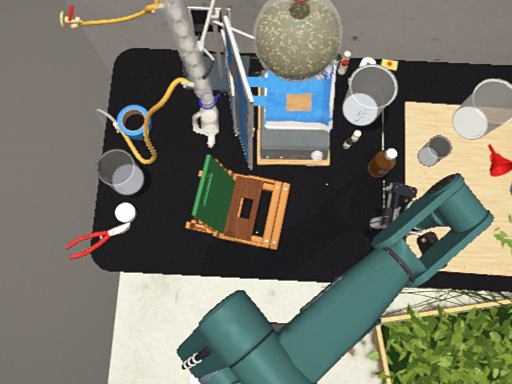

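Run:
```python
from inc import *
for f in (103,105,107):
    B,E=pose(f);p=np.deg2rad(f);n=12*np.array([np.sin(p),np.cos(p)])
    for nm,q in (("E",E),("Etop",E+n),("B",B)):
        print(f,nm,[((proj("top",w(q[0],12+s*85,q[1]))[0]-[170,120]+.5)*4-.5).round(0) for s in(-1,1)],[((proj("side",w(q[0],12+s*85,q[1]))[0]-[190,90]+.5)*5-.5).round(0) for s in(-1,1)])
im=cv2.imread("pics/tfull.png")[150:262,180:300];cv2.imwrite("pics/tz.png",cv2.resize(im,None,fx=6,fy=6,interpolation=cv2.INTER_CUBIC)[:600])
```

```text
103 E [array([174., 145.]), array([115., 392.])] [array([444., 209.]), array([221., 188.])]
103 Etop [array([158., 142.]), array([ 98., 389.])] [array([446., 207.]), array([225., 186.])]
103 B [array([264., 249.]), array([217., 460.])] [array([419., 516.]), array([208., 491.])]
105 E [array([162., 143.]), array([103., 390.])] [array([446., 207.]), array([223., 186.])]
105 Etop [array([146., 141.]), array([ 86., 387.])] [array([448., 205.]), array([227., 185.])]
105 B [array([264., 249.]), array([217., 460.])] [array([419., 515.]), array([208., 490.])]
107 E [array([151., 141.]), array([ 91., 388.])] [array([447., 205.]), array([226., 185.])]
107 Etop [array([134., 140.]), array([ 75., 385.])] [array([449., 204.]), array([230., 184.])]
107 B [array([264., 249.]), array([217., 460.])] [array([419., 515.]), array([208., 490.])]
```

View pics/tz.png

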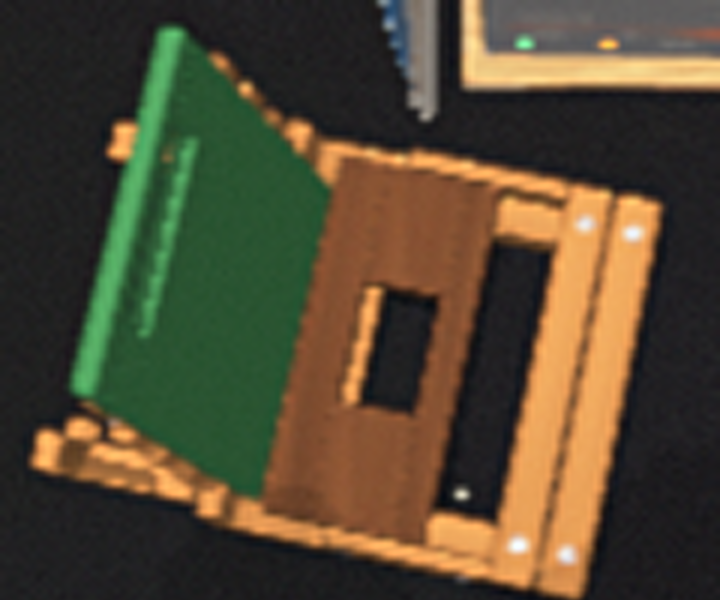

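Run:
```python
from h import *
rep(); print(hand_in())
```

```text
t 42.275 pos [ 480.1716 -333.6879  161.943 ] stand [-348.8501    1.0694  161.943 ] F [ 0.3272 -0.2945 -0.8736] Fs -0.23973226428111316 -0.36927333718957867 op 0.4424084016034468 rel [-0.1662 14.9276 -0.0329] j [-0.8279  0.2775  1.2593  0.2088  1.7626 -0.6477]
the job is handed in; nothing more can be done
None
```

The board is standing on its own, leaning back on the rest with the hand slot uppermost, and the foot bar is holding its foot. I handed in at 42.3 s, but there was one mishap on the way.

**What I did**
- I slid the board home against the stop rail and lifted the slot end with the lower finger. At about 35° I clamped the bar in the jaws, then tipped the board through to about 105° and eased it onto the rest.
- I opened the fingers, drew clear and pushed the foot bar by its well. It stopped moving at about 10 N; while sliding it had needed about 2 to 5 N.

**What went wrong**
- My first grip, through the slot at the near side, was a poor choice. When I backed off, I did not give the fingers time to open. The inner finger caught in the slot and carried the board up about 130 mm, tilted.
- It did not fall. I lowered it back onto the deck, squared it and pushed it home against the rail again. It is still a departure from a clean single slide and tip.
- During that recovery the fingers briefly pressed in the slot with about 19 N.

**Last checks**
- In the top picture, the board's upper edge is within a few pixels of where a 105° lean should put it. The near end was the furthest off, by about 4 to 7 pixels in the 4× enlargement (roughly 3 to 5 mm).
- The foot bar's edge meets the foot along its whole width.
- The beaker, bottle and tin look unmoved in the top picture, and the arm was about 350 mm clear of the stand.
- The board sits about 12 mm off the stand's centre line along the groove. It started about 15 mm off.

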